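Hook a block tray out from under the drying rack and set its block on the carving board

ROBOT

A 7-joint arm with a two-finger parallel gripper is mounted at the origin on the work surface. World frame = base frame: x ahead of the robot, y to its left, z up, the work surface at z = 0. Lengths are in m, angles in rad, forces in N, time in s.
With the tool pointing down it reaches from about 0.4 to 0.875 m from the base axis. Payload 19.3 kg.
Tool frame: the origin (TCP) lies at the very end of the fingers, on their centre line; the grasp point (between the pads) lies 19 mm behind it; z points along the fingers, y is the direction in which the jaws open and shut (so a half turn about z gives the same grasp; the last joint's range is limited). The gripper opens to 85 mm and grips with 20 to 120 N. Pads are 22 mm wide; open, the fingers measure 114 mm over their backs; the gripper's body (76 mm by 85 mm) begins 54 mm behind the grasp point. The pads swing forward as they close: fully open they stand 13 mm farther back than shut.
Start: joints at [1.26, 0.521, -0.036, 1.599, 0.021, 1.021, -0.113], TCP at [0.149, -0.607, 0.231] pointing down, gripper open.
Joint ranges: [-2.91, 2.91], [-0.3, 2.13], [-1.5, 1.42], [0.17, 2.43], [-1.26, 4.41], [0.16, 1.93], [-2.52, 2.52]. Speed limits (rad/s): [1.89, 1.89, 2.39, 2.39, 3.01, 3.01, 3.01].

INTERFACE

Orientations are given as [roll, pitch, yaw] about the fixed x, y, z axes, in that order (R = Rz(yaw) Ry(pitch) Rx(roll)).
In Python, from workcell import bot, viewer gives the robot as it stands.
- The arm moves only by the shell command python3 -m creep 'ROWS' [FORCE]. ROWS is JSON, a list of rows, each an object of numbers: "rx", "ry", "rz": the turn, a rotation vector about the tool's x, y, z in degrees; "tx", "ty", "tz": the shift along the tool's x, y, z in mm; "hand": the closure, from -1 (fully open) to 1 (shut), so that 0 is half open. In form: [{"rx": .., "ry": .., "rz": .., "tx": .., "ty": .., "tz": .., "hand": ..}, ...]. A call has 1 to 8 rows; each row is the pose to reach, as a shift and turn from the pose commanded when the call began, along the tool's axes at that moment; what a row does not reach only later rows make up. A row lasts 1/10 s, in which the tool goes at most 50 mm and 8.59 degrees, less where a joint would pass 70% of its speed; a pose out of reach is approached as far as the arm can. A call with a gripper value outside its range is refused whole. The fingers move at their own pace and stop on an object; FORCE is the grip in N (left out, the last holds). Time passes only in rows, so rows that repeat a pose let the fingers close. It gives the time, the measured TCP pose, the force and the opening at its end, in the units of the state.
- bot.observe(): the state, without advancing time (a new reading comes with each control period).
- viewer.grab_frame(name): name is "scene" or "side" or "wrist"; returns a dict with "pixels" (480x640x3 uint8, blue, green, red), "vertical_fov" (degrees; the focal length in pixels is half the picture's height over the tangent of half this angle, whatever the lens; pixels are square), "cx", "cy" (the principal point, pixels), "rvec" (rotation vector, rad) and "tvec" (3), from world to camera coordinates, as OpenCV has them; the wrist camera has in their place "tool_from_camera" (4x4, takes a point from camera to tool coordinates, whose origin is the TCP and whose axes are the flange's). Camera axes: x right, y down, z forward; pixel columns grow to the right and rows downward; lengths in m; the calibration is good to about 2 mm. A picture is of the moment at which its call begins: read the wrist's pose just before it. There is no depth.
- bot.job_done(): hands the job in, once; it reports no verdict.
Trained networks look in a picture, given as the dict that the camera call returned (one of the last four; its "shot" number tells which), for a name from the list of things; names that differ only in an ending like _2 or _b are one class to them, and where a whole thing is asked for, a point or a joint stands for the part that bears it (a point fixed in the world has none). Each returns a list of dicts, best first, with "score" (0 to 1); they miss things now and then, are a little off and sometimes report something else, mostly with a low value. They report only what shows in the picture. A call takes as long as a camera call. They do not tell look-alikes from the thing itself.
- viewer.outline_of(target, picture): "mask" (480x640 bool, what is visible of it) and "bbox" ([left, top, right, bottom] in pixels, round what is visible of it).
The state is a dict: "clock": time; "qpos": joint angles; "qd": joint speeds; "joint_efforts": joint torques, N m; "position": TCP position; "tool_rot": TCP orientation; "force": force on the tool from outside, world axes, zero at the start; "moment": the same for the moment, N m; "grip_width": finger opening in m.
Only numpy, scipy, OpenCV 4.12 (cv2) and the standard library are available. Lean on these libraries where they do the work, as an engineer would, in place of code of your own. Each camera call takes 0.05 s, during which the arm holds its last target.

TASK

Take the tray hook from the tool rack, catch it in the pull loop of the tray that holds the printing block, and draw that tray out from under the wire drying rack until the whole block stands well clear in front of it. Hang the hook back in its middle slot, then lift the block out of the tray and set it flat on the carving board, face up and pushed snug into the corner of the fence with its long side along the strip that is on the left as seen from the robot. Leave the tray drawn out, and do not disturb the other tray or anything else on the table.

Things in the scene. Friction and masses are not known exactly. Their poses are not given: they have to be found in the camera images.
- hook: Tray hook, 75 g, hanging upright in the middle slot of the tool rack. Square wooden handle 20 x 20 mm, its flats facing x and y; below it a round steel rod, 6 mm thick, 90 mm long, bent at its end. Origin on the handle's axis at the shoulder (flat underside of the 24 mm ferrule, which carries the hook on the rack). z runs up the handle, whose top is at z = 94 mm; the rod runs along -z; the bent end points to -x (as it hangs, towards the robot).
- hook_bend (a point): The bend of the hook's rod, at (0, 0, -90) mm in the hook's frame (rod centre line). Axes as the hook's.
- hook_tip (a point): Free end of the hook's bent leg, at (-23, 0, -109.3) mm in the hook's frame (centre of its 3 mm round end). The leg, 30 mm long, is bent 50 degrees back from the line of the rod, towards -x: with the handle leaning so that the rod runs forwards (+x) and down 40 degrees from vertical, the leg points nearly straight down.
- tool_rack: Wooden bench tool rack, 250 mm wide (y), 110 mm deep (x), 135 mm high, fixed; three slots 12 mm wide, 75 mm apart in y, open towards -x, in its 15 mm thick top board, which reaches from x = -35 to +45 mm. The hook hangs in the middle slot, a short lino cutter (66 mm handle, 27 mm thick) in each of the others. Origin: centre of its underside; z up. It stands at the left or the right of the table.
- slot (a point): The hook's place in the middle slot: on the slot's centre line, on the top face of the board (135 mm above the table). The slot runs along x, is open to -x (mouth 35 mm away) and ends 7 mm beyond this point at +x. Axes as the rack's. The hook is home when its rod is in the slot and its shoulder rests on the board at this point.
- drying_rack: Wire print drying rack, fixed: 4 mm-radius steel posts, 344 mm wide (y), 270 mm deep (x), 182 mm high, with one tier of wires on top. Origin: on the table under the middle of its front bar; x points to its back (away from the robot), z up. The tier's front bar, 8 mm round, runs along y at x = 0, its underside 156 mm above the table. Posts stand at y = +-172 mm. Front and back are open below the tier.
- block_tray: Loose plywood tray under the drying rack, the one holding the printing block: 150 mm long (x), 140 wide (y), walls 35 high, walls and floor 5 thick, 0.22 to 0.37 kg; left or right of its twin, 160 mm away. Origin: centre of its underside; z up; its front with the pull loop faces -x (the robot). The front bar of its loop starts 20 to 36 mm behind the rack's front bar. It slides on the table.
- loop (a point): Centre of the opening of that tray's steel pull loop, 26 mm above the table, 89 mm in front of the tray's origin. The loop is a level U of 5 mm round bar: opening 23 mm wide (y) and 23 mm long (x, from 12 mm to -11.5 mm of this point), its front bar's axis 14 mm in front (-x) of this point. Axes as the tray's.
- block: Printing block: wood faced with brown lino on top (carved lines), 70 mm long (x), 45 mm wide (y), 23 mm high, about 70 g. Origin: centre of its underside; z up. It lies in the tray on the 5 mm floor, long side along the tray's x, turned up to 9 degrees.
- carving_board: Plywood carving board, fixed, 200 mm (x) by 170 mm (y), 12 mm thick, with an L-shaped fence of strips 18 mm wide and 8 mm high on top along its far (+x) and left (+y) edges. Origin: centre of its underside; z up. It stands at the side of the table where the tool rack is not.
- corner (a point): Inner corner of the fence on the top face of the board (12 mm above the table), at (82, 67, 12) mm in the board's frame. Axes as the board's (+y is left seen from the robot): the far strip's inner face is at x = 0, the left strip's at y = 0, the free board lies at -x, -y. The block seated with its long side along x has its origin at (-35, -22.5, 0) mm here.
- tin_tray: The other tray, just like the first, with an ink tin in it. To be left alone.
- ink_tin: Ink tin, 54 mm across, 42 mm high, in the other tray. To be left alone.
- cutter_a: Lino cutter with a wooden handle in the tool rack's +y slot, hanging like the hook. To be left alone.
- cutter_b: Lino cutter with a black handle in the tool rack's -y slot. To be left alone.
- cup: Paper cup, 80 mm across, 105 mm high, far left of the table. To be left alone.
- brayer: Ink roller lying on the table at the right, 80 mm wide, 145 mm long with its handle. To be left alone.
- marker: Marker pen lying on the cutting mat between the robot and the drying rack, 130 mm long. To be left alone.
- carving_rubber: Slab of pink carving rubber left of the drying rack, 60 x 45 x 12 mm. To be left alone.
- jar: Glass jar, 60 mm across, 70 mm high, at the right. To be left alone.
Things that resemble listed ones, but are neither listed nor needed, are in the scene too. What is shaped like the block but turquoise is not meant.

How it is judged:
By the outcome, as a careful person would: the job done as asked, in the order asked, and still so for the second after the job is handed in, with the robot touching nothing.
It also fails if it takes over 72 s, if anything falls off the work surface, if the arm or the gripper's body presses on something with over 40 N, if the wrist force passes 120 N, or if a joint passes its speed limit or range.

## Working session

There is one attempt and no reset: what is moved stays moved. The work goes in short steps, Python scripts to look and compute and a shell command to move; the robot and the scene stay as the last step left them, time stands still between calls to the robot, and variables do not carry over. Pictures are saved under pics/ and viewed, and the job is handed in when it is done.

```bash
ls; mkdir -p pics; python3 - <<'E'
from workcell import bot, viewer
import cv2,numpy as np
print(bot.observe())
for n in ["scene","side","wrist"]:
    f=viewer.grab_frame(n); cv2.imwrite(f"pics/{n}0.png",f["pixels"]); print({k:v for k,v in f.items() if k!="pixels"})
E
```

```text
pics
{'clock': 0.0, 'qpos': array([ 1.25981978,  0.52202369, -0.0363354 ,  1.6000212 ,  0.02122343,
        1.02112569, -0.11279787]), 'qd': array([ 0.00054771, -0.00205397,  0.00204267,  0.00083752, -0.00022778,
       -0.00119865, -0.0004009 ]), 'joint_efforts': array([-9.09339687e-04, -9.27124000e+01,  1.97994187e+00, -3.69942534e+01,
        1.78724335e-02,  8.23817798e-03, -1.85918020e-05]), 'position': array([ 0.1489108 , -0.60663407,  0.23071491]), 'tool_rot': array([-3.14040490e+00,  1.02776524e-04,  2.40788192e-01]), 'force': array([-0.42889765,  0.07607345, -0.73407329]), 'moment': array([-0.00663618, -0.06031283, -0.01132153]), 'grip_width': 0.08537446954217402}
{'vertical_fov': 56.96249984342868, 'cx': 317.0877073232109, 'cy': 233.96179788071734, 'rvec': array([ 2.00105848,  1.01349255, -0.52664573]), 'tvec': array([-0.33087252, -0.18472532,  1.40279122]), 'shot': 1}
{'vertical_fov': 56.32655084759688, 'cx': 322.3979630887526, 'cy': 242.75566781047604, 'rvec': array([ 2.21284512, -0.07031599,  0.03539119]), 'tvec': array([-0.57538889,  0.09011743,  1.07586871]), 'shot': 2}
{'vertical_fov': 70.93559179287763, 'cx': 323.3181261076015, 'cy': 241.00126132691346, 'tool_from_camera': array([[ 4.62339882e-04, -9.49211150e-01, -3.14639441e-01,
         8.12990283e-02],
       [ 9.99999201e-01,  6.86022272e-05,  1.26246574e-03,
         9.30652076e-04],
       [-1.17676159e-03, -3.14639774e-01,  9.49210423e-01,
        -1.42461498e-01],
       [ 0.00000000e+00,  0.00000000e+00,  0.00000000e+00,
         1.00000000e+00]]), 'shot': 3}
```

View pics/scene0.png

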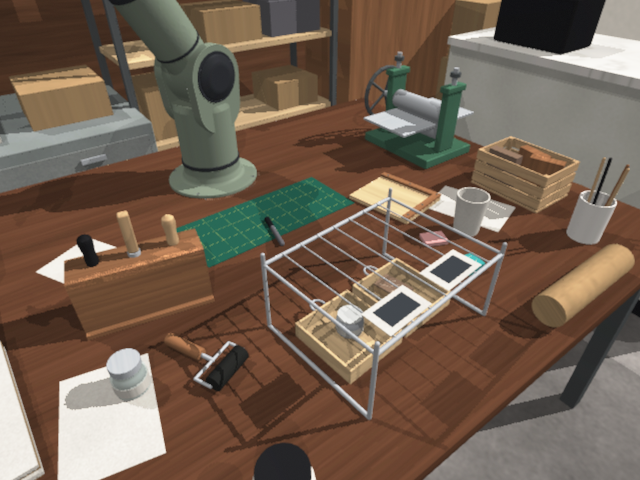

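View pics/side0.png

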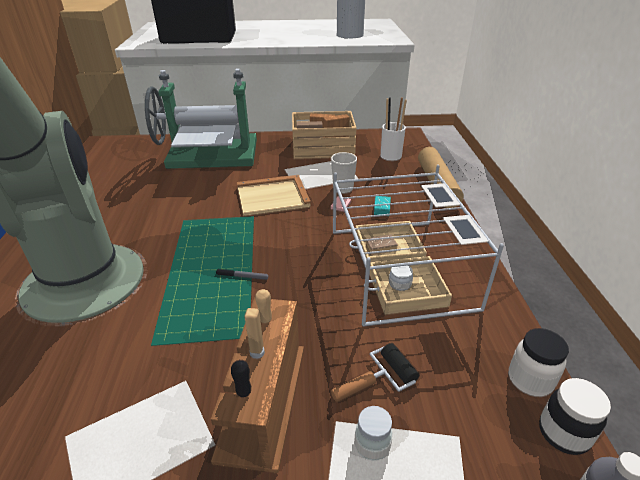

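View pics/wrist0.png

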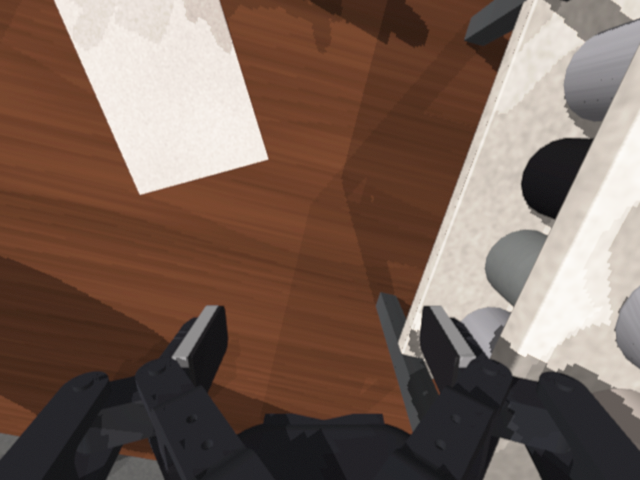

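```bash
cat > h.py <<'E'
from workcell import bot, viewer
import cv2,numpy as np
from scipy.spatial.transform import Rotation as R
def cam(f,st=None):
    F=240/np.tan(np.radians(f["vertical_fov"])/2)
    K=np.array([[F,0,f["cx"]],[0,F,f["cy"]],[0,0,1]])
    if "rvec" in f:
        Rm=cv2.Rodrigues(f["rvec"])[0]; t=f["tvec"]
    else:
        st=st or f["st"]
        T=np.eye(4);T[:3,:3]=R.from_euler("xyz",st["tool_rot"]).as_matrix();T[:3,3]=st["position"]
        W=np.linalg.inv(T@f["tool_from_camera"]);Rm=W[:3,:3];t=W[:3,3]
    return K,Rm,t
def grab(n,save=None):
    st=bot.observe(); f=viewer.grab_frame(n); f["st"]=st
    if save: cv2.imwrite(f"pics/{save}.png",f["pixels"])
    return f
def proj(f,p):
    K,Rm,t=cam(f); q=(Rm@np.atleast_2d(p).T).T+t; u=(K@q.T).T; return u[:,:2]/u[:,2:]
def ray(f,uv):
    K,Rm,t=cam(f); d=Rm.T@np.linalg.inv(K)@np.array([uv[0],uv[1],1.]); return -Rm.T@t, d/np.linalg.norm(d)
def onz(f,uv,z):
    o,d=ray(f,uv); return o+d*(z-o[2])/d[2]
def tri(obs):
    A=np.zeros((3,3));b=np.zeros(3);rs=[]
    for f,uv in obs:
        o,d=ray(f,uv);P=np.eye(3)-np.outer(d,d);A+=P;b+=P@o;rs.append((o,P))
    x=np.linalg.solve(A,b); return x,[np.linalg.norm(P@(x-o)) for o,P in rs]
def show(img,name,box=None,k=1):
    if box: img=img[box[1]:box[3],box[0]:box[2]]
    cv2.imwrite(f"pics/{name}.png",cv2.resize(img,None,fx=k,fy=k,interpolation=cv2.INTER_CUBIC))
def S():
    s=bot.observe(); print("t",round(s["clock"],2),"pos",s["position"].round(4),"rpy",np.degrees(s["tool_rot"]).round(2),"F",s["force"].round(1),"w",round(s["grip_width"],4),"q",s["qpos"].round(2)); return s
def rel(pos,rpy_or_R,st=None):
    """print shift (mm, tool axes) and rotvec deg from current measured pose to target"""
    st=st or bot.observe()
    R0=R.from_euler("xyz",st["tool_rot"]); R1=rpy_or_R if isinstance(rpy_or_R,R) else R.from_euler("xyz",rpy_or_R)
    print("t",(R0.inv().apply(np.array(pos)-st["position"])*1000).round(1),"r",np.degrees((R0.inv()*R1).as_rotvec()).round(2))
E
python3 - <<'E'
from h import *
names=["hook","tool_rack","drying_rack","block_tray","block","carving_board","tin_tray","ink_tin","cutter_a","cup","brayer","marker","carving_rubber","jar","loop","slot","corner"]
for n in ["scene","side"]:
    f=grab(n); print(n,"cam",ray(f,(320,240)))
    im=f["pixels"].copy()
    for x in names:
        try: o=viewer.outline_of(x,f)
        except Exception as e: print(x,e);continue
        for d in o[:3]:
            b=[int(v) for v in d["bbox"]]; print(x,round(d["score"],2),b)
            cv2.rectangle(im,b[:2],b[2:],(0,0,255),1);cv2.putText(im,x,(b[0],b[1]-2),0,.35,(0,255,255),1)
    show(im,n+"_det")
f1=f
E
```

```text
scene cam (array([ 1.20488672, -0.46652761,  0.66484831]), array([-0.64784943,  0.47797151, -0.59315627]))
hook 0.58 [115, 211, 142, 254]
tool_rack 0.59 [64, 231, 214, 339]
drying_rack 0.67 [261, 188, 506, 416]
block_tray 0.68 [354, 259, 450, 336]
block 0.77 [374, 273, 410, 297]
block 0.65 [456, 187, 490, 233]
block 0.56 [420, 234, 450, 246]
carving_board 0.56 [348, 169, 441, 223]
tin_tray 0.7 [295, 290, 400, 383]
ink_tin 0.81 [336, 305, 363, 338]
ink_tin 0.37 [65, 230, 214, 340]
cutter_a 0.88 [157, 214, 180, 244]
cutter_a 0.77 [77, 232, 98, 266]
cutter_a 0.37 [264, 215, 282, 246]
cup 0.58 [454, 186, 490, 236]
cup 0.28 [336, 305, 363, 336]
cup 0.18 [64, 230, 214, 337]
brayer 0.75 [163, 333, 251, 390]
brayer 0.6 [264, 213, 282, 245]
brayer 0.36 [336, 304, 362, 338]
marker 0.51 [350, 256, 450, 337]
carving_rubber 0.59 [418, 231, 447, 246]
jar 0.89 [107, 351, 148, 400]
loop 0.68 [351, 260, 451, 337]
loop 0.45 [114, 208, 140, 253]
slot 0.74 [64, 229, 210, 337]
corner 0.96 [347, 174, 442, 224]
side cam (array([ 0.52281978, -0.84196363,  0.71724733]), array([ 0.04585623,  0.80270513, -0.59
[... 361 characters left out ...]
, 292]
tin_tray 0.76 [367, 255, 451, 314]
tin_tray 0.69 [350, 220, 426, 260]
tin_tray 0.52 [331, 340, 418, 401]
ink_tin 0.93 [392, 266, 410, 289]
ink_tin 0.44 [356, 219, 427, 259]
cutter_a 0.76 [232, 363, 250, 395]
cutter_a 0.72 [256, 287, 275, 320]
cutter_a 0.37 [335, 198, 350, 214]
cup 0.92 [331, 152, 356, 191]
brayer 0.67 [332, 340, 420, 401]
brayer 0.37 [210, 299, 304, 475]
brayer 0.28 [257, 287, 273, 320]
marker 0.79 [215, 269, 268, 279]
marker 0.68 [334, 340, 420, 399]
marker 0.16 [210, 300, 303, 473]
jar 0.91 [357, 405, 387, 459]
jar 0.74 [217, 269, 269, 280]
loop 0.93 [349, 221, 428, 259]
slot 0.95 [210, 299, 305, 470]
corner 0.89 [238, 173, 309, 218]
corner 0.73 [335, 166, 502, 327]
```

```bash
python3 - <<'E'
from h import *
f=grab("scene");g=grab("side")
a=cv2.resize(f["pixels"][200:400,240:520],None,fx=2.8,fy=2.8,interpolation=2)
b=cv2.resize(g["pixels"][140:340,320:520],None,fx=3,fy=3,interpolation=2)
cv2.imwrite("pics/a.png",a);cv2.imwrite("pics/b.png",b)
c=cv2.resize(f["pixels"][200:350,50:230],None,fx=4,fy=4,interpolation=2);cv2.imwrite("pics/c.png",c)
d=cv2.resize(g["pixels"][280:480,200:310],None,fx=3,fy=3,interpolation=2)
e=cv2.resize(g["pixels"][165:225,225:320],None,fx=4.5,fy=4.5,interpolation=2)
o=np.zeros((600,330+428,3),np.uint8);o[:,:330]=d;o[:270,330:]=e;cv2.imwrite("pics/d.png",o)
E
```

```text
(no output)
```

View pics/a.png

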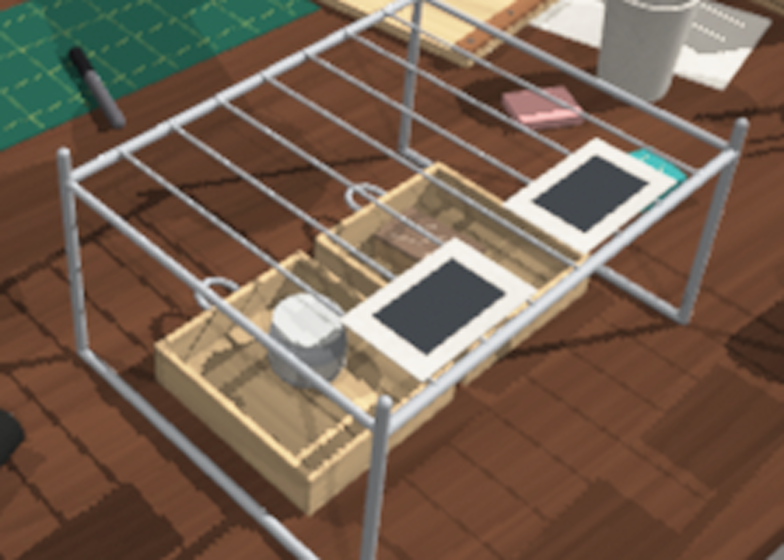

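View pics/b.png

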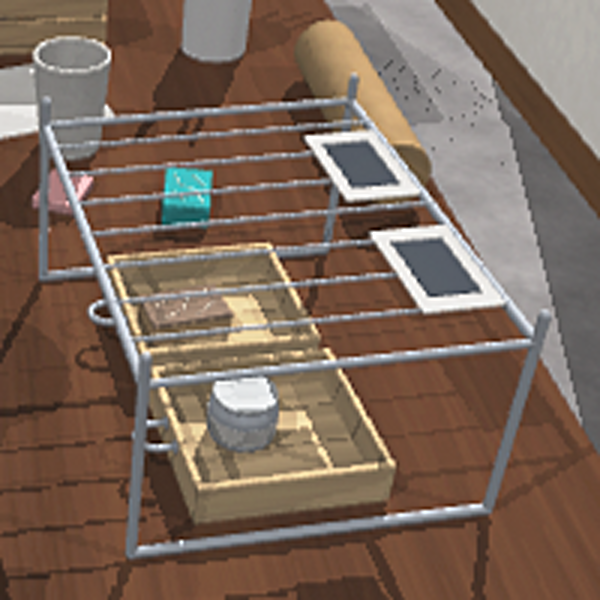

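View pics/c.png

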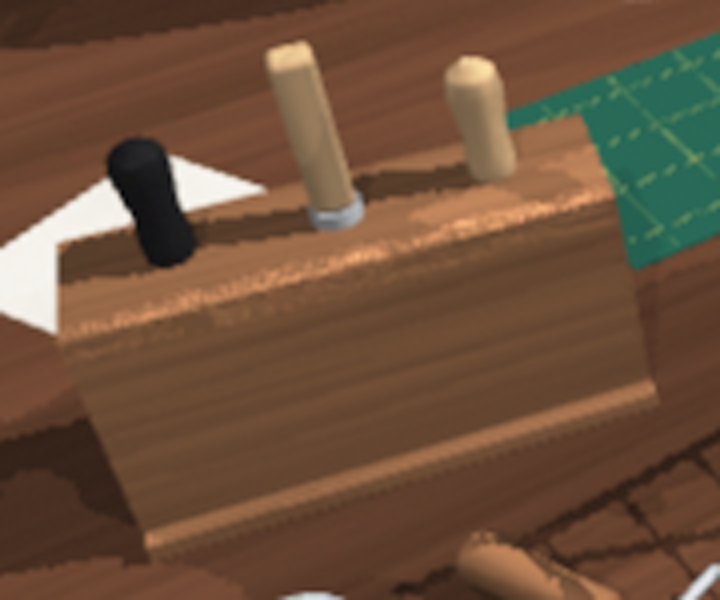

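View pics/d.png

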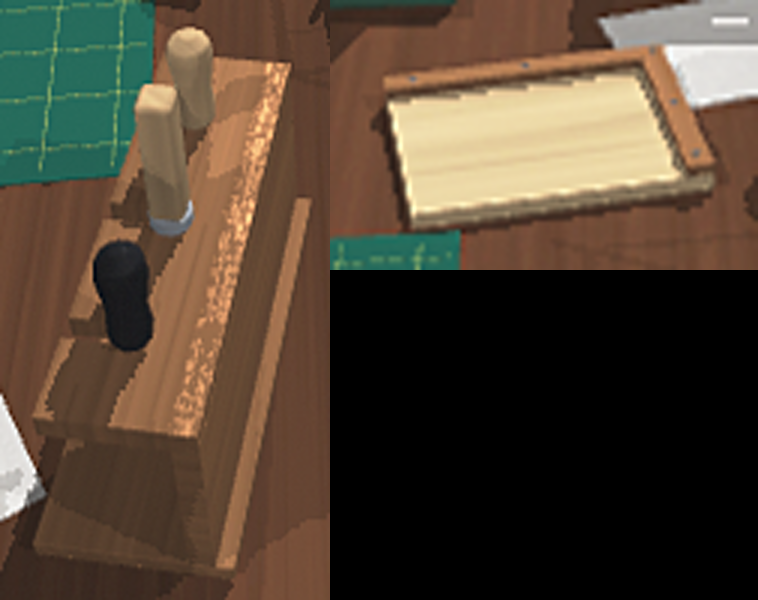

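```bash
python3 - <<'E'
from h import *
f=grab("scene");g=grab("side")
A=lambda u,v:(240+u/2.8,200+v/2.8);B=lambda u,v:(320+u/3,140+v/3);C=lambda u,v:(50+u/4,200+v/4);D=lambda u,v:(200+u/3,280+v/3);E=lambda u,v:(225+u/4.5,165+v/4.5)
def T(n,z,a=None,b=None):
    s=n
    if a: s+=f" sc{onz(f,a,z).round(4)}"
    if b: s+=f" si{onz(g,b,z).round(4)}"
    if a and b:
        x,r=tri([(f,a),(g,b)]); s+=f" TRI{x.round(4)} {np.round(r,4)}"
    print(s)
T("rack +x-y",.135,C(60,340),D(200,435-280+280))
T("rack +x+y",.135,C(612,195),D(290,65))
T("rack -x-y",.135,C(60,245),D(35,415))
T("rack -x+y",.135,C(580,118),None)
T("hook top",.229,C(291,50),D(157,92))
T("hook ferr",.138,C(338,222),D(172,226))
T("front bar -y",.160,A(70,178),B(143,365))
T("front bar +y",.160,A(413,3),B(47,128))
T("loop blk",.026,A(365,195),B(103,312))
T("loop tin",.026,A(215,292),B(157,435))
T("tray front left",.035,A(438,163),B(108,256))
T("tray front right",.035,A(318,240),B(143,342))
T("tray back left",.035,None,B(270,245))
T("tray back right",.035,None,B(322,338))
T("corner",.020,None,E(650,65))
T("board bl",.012,None,E(388,95))
T("board br",.012,None,E(413,217))
T("board fr",.012,None,E(712,180))
E
```

```text
rack +x-y sc[ 0.4649 -0.4844  0.135 ] si[ 0.4671 -0.4873  0.135 ] TRI[ 0.4664 -0.4856  0.1349] [0.0015 0.0015]
rack +x+y sc[ 0.5125 -0.2421  0.135 ] si[ 0.5135 -0.244   0.135 ] TRI[ 0.5132 -0.2428  0.1348] [0.0008 0.0008]
rack -x-y sc[ 0.3925 -0.47    0.135 ] si[ 0.3886 -0.4721  0.135 ] TRI[ 0.3879 -0.4701  0.132 ] [0.0001 0.0001]
rack -x+y sc[ 0.4409 -0.2277  0.135 ]
hook top sc[ 0.4471 -0.3541  0.229 ] si[ 0.4478 -0.3556  0.229 ] TRI[ 0.4475 -0.3545  0.2287] [0.0006 0.0006]
hook ferr sc[ 0.4578 -0.3583  0.138 ] si[ 0.448  -0.3661  0.138 ] TRI[ 0.4464 -0.3574  0.129 ] [0.0011 0.0011]
front bar -y sc[ 0.6521 -0.1814  0.16  ] si[ 0.6549 -0.167   0.16  ] TRI[ 0.6541 -0.1804  0.1659] [0.0042 0.0042]
front bar +y sc[0.6259 0.144  0.16  ] si[0.6197 0.1508 0.16  ] TRI[0.6203 0.1505 0.1576] [0.0023 0.0023]
loop blk sc[0.6634 0.0723 0.026 ] si[0.6629 0.0684 0.026 ] TRI[0.6631 0.0723 0.0244] [0.0011 0.0011]
loop tin sc[ 0.6802 -0.0877  0.026 ] si[ 0.6852 -0.089   0.026 ] TRI[ 0.6842 -0.0911  0.0295] [0.0012 0.0012]
tray front left sc[0.6761 0.139  0.035 ] si[0.6755 0.1389 0.035 ] TRI[0.6757 0.1396 0.0345] [0. 0.]
tray front right sc[0.6892 0.0015 0.035 ] si[0.6889 0.0139 0.035 ] TRI[0.6885 0.0035 0.0385] [0.0039 0.0039]
tray back left si[0.8237 0.147  0.035 ]
tray back right si[0.8364 0.0098 0.035 ]
corner si[0.7537 0.4143 0.02  ]
board bl si[0.5665 0.3974 0.012 ]
board br si[0.5756 0.24   0.012 ]
board fr si[0.7741 0.272  0.012 ]
```

```bash
python3 - <<'E'
from h import *
f=grab("scene");g=grab("side")
S()
np.save("f.npy",f,allow_pickle=True);np.save("g.npy",g,allow_pickle=True)
print("marker",[onz(g,p,.008).round(3) for p in [(217,271),(267,278)]],[onz(f,p,.008).round(3) for p in [(266,218),(282,244)]])
a=cv2.resize(f["pixels"][190:330,320:470],None,fx=5,fy=4.2,interpolation=2);cv2.imwrite("pics/a2.png",a)
b=cv2.resize(g["pixels"][210:330,340:470],None,fx=6,fy=5,interpolation=2);cv2.imwrite("pics/b2.png",b)
E
```

```text
t 2.25 pos [ 0.149  -0.607   0.2313] rpy [-180.     0.    13.8] F [-0.   1.1 -0.4] w 0.0853 q [ 1.26  0.52 -0.04  1.6   0.02  1.02 -0.11]
marker [array([0.32 , 0.005, 0.008]), array([ 0.442, -0.029,  0.008])] [array([0.321, 0.005, 0.008]), array([ 0.445, -0.023,  0.008])]
```

View pics/b2.png

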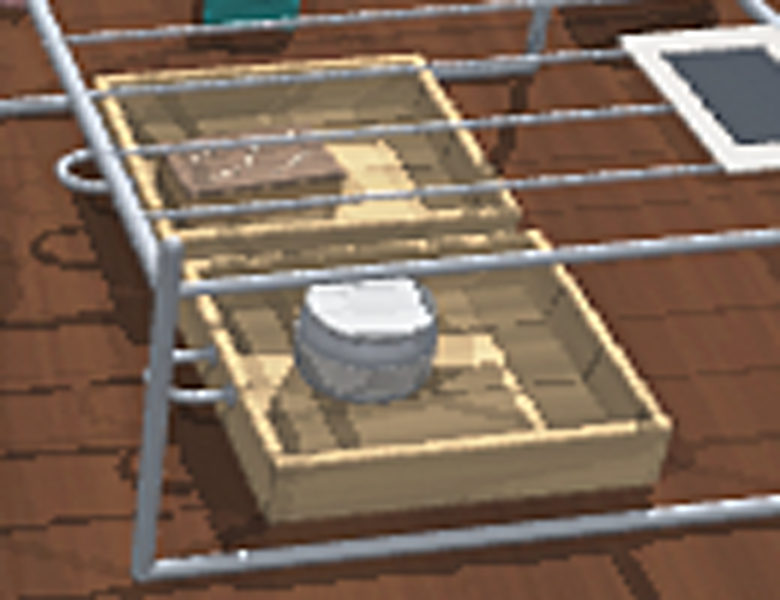

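View pics/a2.png

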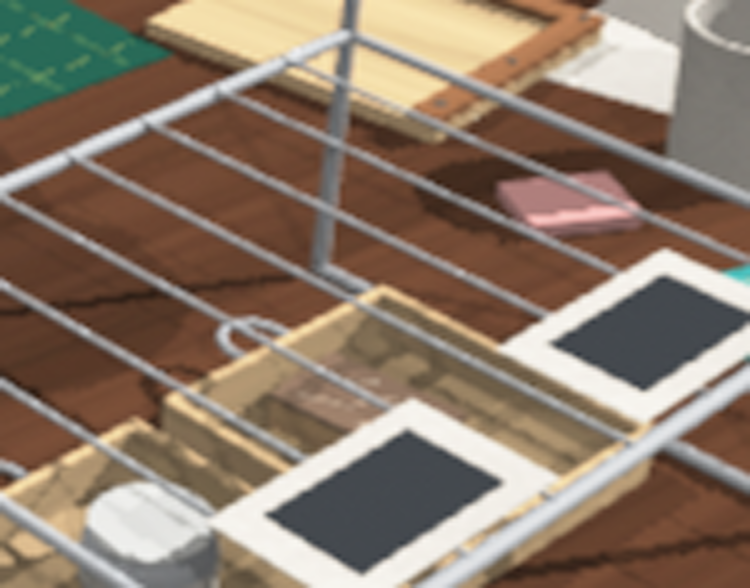

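```bash
python3 - <<'E'
from h import *
f=np.load("f.npy",allow_pickle=True).item();g=np.load("g.npy",allow_pickle=True).item()
b=lambda u,v:(340+u/6,210+v/5);a=lambda u,v:(320+u/5,190+v/4.2)
print("block",[onz(g,b(*p),.028).round(4) for p in [(165,158),(308,131),(345,176),(190,195)]])
print("bar pts side",[onz(g,b(*p),.160).round(4) for p in [(40,5),(168,250),(77,80)]])
print("bar pts scene",[onz(f,a(*p),.160).round(4) for p in [(3,190),(345,38)]])
print("tray scene",[onz(f,a(*p),.035).round(4) for p in [(165,403),(383,290)]],[onz(g,b(*p),.035).round(4) for p in [(103,78),(420,60),(515,212),(170,235)]])
rel([.447,-.355,.33],[np.pi,0,np.radians(79)])
E
```

```text
block [array([0.6976, 0.0738, 0.028 ]), array([0.7632, 0.0934, 0.028 ]), array([0.7716, 0.0538, 0.028 ]), array([0.7035, 0.0422, 0.028 ])]
bar pts side [array([0.6334, 0.0179, 0.16  ]), array([ 0.6563, -0.1619,  0.16  ]), array([ 0.6403, -0.0429,  0.16  ])]
bar pts scene [array([ 0.6416, -0.0495,  0.16  ]), array([0.6216, 0.1526, 0.16  ])]
tray scene [array([6.89e-01, 1.00e-04, 3.50e-02]), array([0.6785, 0.1372, 0.035 ])] [array([0.6785, 0.1374, 0.035 ]), array([0.8233, 0.1454, 0.035 ]), array([0.833 , 0.0111, 0.035 ]), array([0.6888, 0.0021, 0.035 ])]
t [ 349.5 -173.6  -98.7] r [ -0.    0.  -65.2]
```

```bash
python3 -m creep '[{"tx":175,"ty":-87,"tz":-50,"rz":-33},{"tx":350,"ty":-174,"tz":-99,"rz":-65},{"tx":350,"ty":-174,"tz":-99,"rz":-65},{"tx":350,"ty":-174,"tz":-99,"rz":-65},{"tx":350,"ty":-174,"tz":-99,"rz":-65},{"tx":350,"ty":-174,"tz":-99,"rz":-65},{"tx":350,"ty":-174,"tz":-99,"rz":-65},{"tx":350,"ty":-174,"tz":-99,"rz":-65}]'; python3 - <<'E'
from h import *
S();f=grab("wrist","w1")
E
```

```text
t 2.25 pos [ 0.149  -0.607   0.2313] rpy [-180.     0.    13.8] F [-0.   1.1 -0.4] w 0.0853 q [ 1.26  0.52 -0.04  1.6   0.02  1.02 -0.11]schema error: expected keys rx, ry, rz, tx, ty, tz, hand
```

View pics/w1.png

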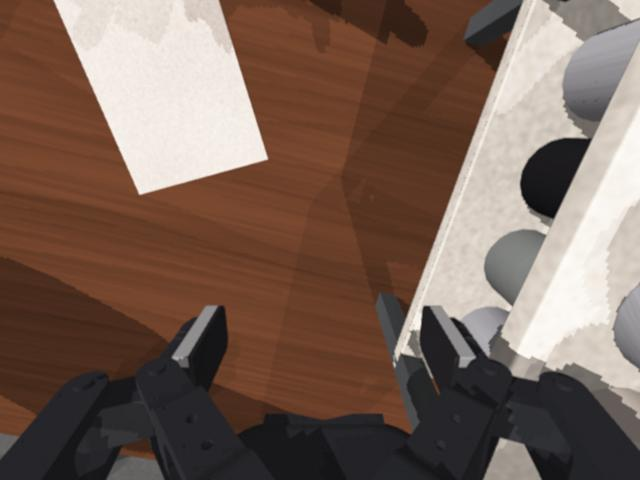

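All keys are needed in each row.

```bash
python3 -m creep '[{"rx":0,"ry":0,"rz":-33,"tx":175,"ty":-87,"tz":-50,"hand":-1},{"rx":0,"ry":0,"rz":-65,"tx":350,"ty":-174,"tz":-99,"hand":-1},{"rx":0,"ry":0,"rz":-65,"tx":350,"ty":-174,"tz":-99,"hand":-1},{"rx":0,"ry":0,"rz":-65,"tx":350,"ty":-174,"tz":-99,"hand":-1},{"rx":0,"ry":0,"rz":-65,"tx":350,"ty":-174,"tz":-99,"hand":-1},{"rx":0,"ry":0,"rz":-65,"tx":350,"ty":-174,"tz":-99,"hand":-1},{"rx":0,"ry":0,"rz":-65,"tx":350,"ty":-174,"tz":-99,"hand":-1},{"rx":0,"ry":0,"rz":-65,"tx":350,"ty":-174,"tz":-99,"hand":-1}]'; python3 - <<'E'
from h import *
S();f=grab("wrist","w1")
E
```

```text
clock: 3.1
position: [0.4462, -0.3552, 0.3303]
tool_rot: [3.141, 0.0, 1.381]
force: [0.4, -0.5, -0.2]
grip_width: 0.0855
t 3.1 pos [ 0.4462 -0.3552  0.3303] rpy [1.7998e+02 2.0000e-02 7.9120e+01] F [ 0.4 -0.5 -0.2] w 0.0855 q [ 0.86  0.37 -0.4   1.6   0.15  1.2   0.24]
```

View pics/w1.png

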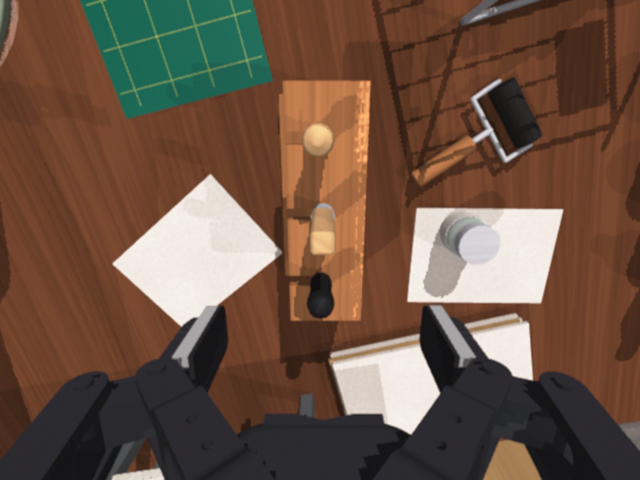

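```bash
python3 - <<'E'
from h import *
f=grab("wrist")
np.save("w1.npy",f,allow_pickle=True)
show(f["pixels"],"w1c",(270,60,390,340),2.8 and 2)
img=f["pixels"][190:270,280:370];cv2.imwrite("pics/w1d.png",cv2.resize(img,None,fx=7,fy=7,interpolation=2))
img=f["pixels"][60:340,260:390];cv2.imwrite("pics/w1c.png",cv2.resize(img,None,fx=2.1,fy=2.1,interpolation=2))
E
```

```text
(no output)
```

View pics/w1d.png

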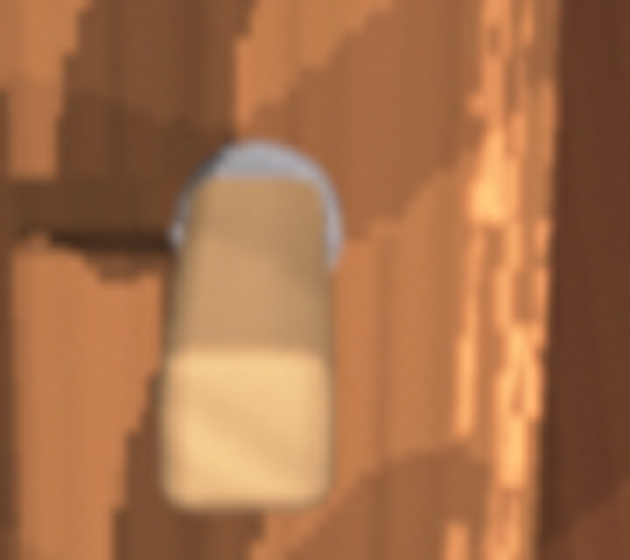

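View pics/w1c.png

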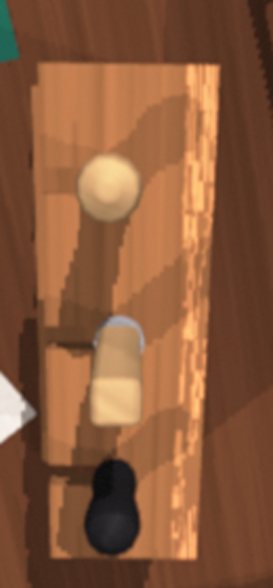

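```bash
python3 - <<'E'
from h import *
f=np.load("w1.npy",allow_pickle=True).item()
print("top",onz(f,(315.1,251.3),.229),"ferr",onz(f,(316.6,222.3),.139))
P=[onz(f,(260+u/2.1,60+v/2.1),.135) for u,v in [(220,65),(195,558),(38,65),(50,558)]]
print(np.round(P,4))
c=(P[0]+P[1])/2
for i,j in((0,1),(2,3)):
    d=P[i]-P[j];print("yaw",np.degrees(np.arctan2(-d[0],d[1])),np.linalg.norm(d))
print("rackmid+5", np.mean(P,0))
E
```

```text
top [ 0.44625176 -0.35757409  0.229     ] ferr [ 0.44605773 -0.35858305  0.139     ]
[[ 0.5127 -0.2438  0.135 ]
 [ 0.4645 -0.4891  0.135 ]
 [ 0.4337 -0.2297  0.135 ]
 [ 0.3858 -0.4747  0.135 ]]
yaw -11.116885197745338 0.25001903941518444
yaw -11.060077361042575 0.24966676533887477
rackmid+5 [ 0.44919563 -0.35930228  0.135     ]
```

```bash
python3 -m creep '[{"rx":0,"ry":0,"rz":0,"tx":-2.7,"ty":0.5,"tz":45,"hand":-1},{"rx":0,"ry":0,"rz":0,"tx":-2.7,"ty":0.5,"tz":95,"hand":-0.6},{"rx":0,"ry":0,"rz":0,"tx":-2.7,"ty":0.5,"tz":140,"hand":-0.2},{"rx":0,"ry":0,"rz":0,"tx":-2.7,"ty":0.5,"tz":149,"hand":0},{"rx":0,"ry":0,"rz":0,"tx":-2.7,"ty":0.5,"tz":149,"hand":0}]' 100; python3 - <<'E'
from h import *
S();f=grab("wrist","w2")
E
```

```text
clock: 3.7
position: [0.4449, -0.3591, 0.1803]
tool_rot: [-3.14, -0.001, 1.375]
force: [0.5, 0.2, 0.2]
grip_width: 0.0426
t 3.7 pos [ 0.4449 -0.3591  0.1803] rpy [-1.7991e+02 -5.0000e-02  7.8800e+01] F [0.5 0.2 0.2] w 0.0426 q [ 0.84  0.52 -0.37  1.78  0.23  0.89  0.17]
```

View pics/w2.png

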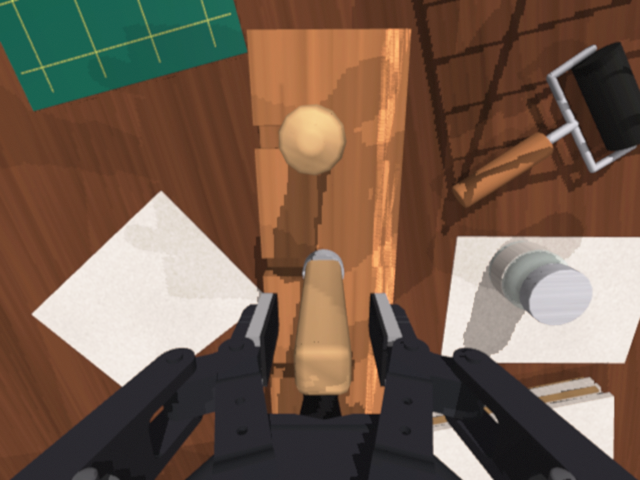

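```bash
python3 -m creep '[{"rx":0,"ry":0,"rz":0,"tx":0,"ty":0,"tz":0,"hand":1},{"rx":0,"ry":0,"rz":0,"tx":0,"ty":0,"tz":0,"hand":1},{"rx":0,"ry":0,"rz":0,"tx":0,"ty":0,"tz":0,"hand":1},{"rx":0,"ry":0,"rz":0,"tx":0,"ty":0,"tz":0,"hand":1}]' 100; python3 -m creep '[{"rx":0,"ry":0,"rz":0,"tx":0,"ty":0,"tz":-6,"hand":1},{"rx":0,"ry":0,"rz":0,"tx":0,"ty":-25,"tz":-6,"hand":1},{"rx":0,"ry":0,"rz":0,"tx":0,"ty":-60,"tz":-6,"hand":1},{"rx":0,"ry":0,"rz":0,"tx":0,"ty":-60,"tz":-6,"hand":1}]'; python3 - <<'E'
from h import *
S();f=grab("wrist","w3"); g=grab("side","s3")
E
```

```text
clock: 4.15
position: [0.4461, -0.36, 0.1828]
tool_rot: [3.138, 0.002, 1.375]
force: [-0.3, 1.1, 8.2]
grip_width: 0.0191
clock: 4.55
position: [0.3826, -0.3478, 0.1875]
tool_rot: [-3.14, 0.001, 1.373]
force: [0.6, -0.1, -0.7]
grip_width: 0.019
t 4.55 pos [ 0.3826 -0.3478  0.1875] rpy [-1.7991e+02  7.0000e-02  7.8660e+01] F [ 0.6 -0.1 -0.7] w 0.019 q [ 0.91  0.43 -0.38  1.91  0.21  0.84  0.22]
```

View pics/w3.png

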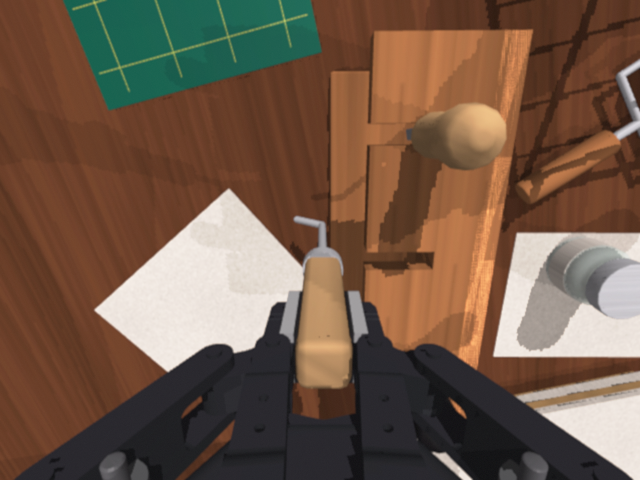

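View pics/s3.png

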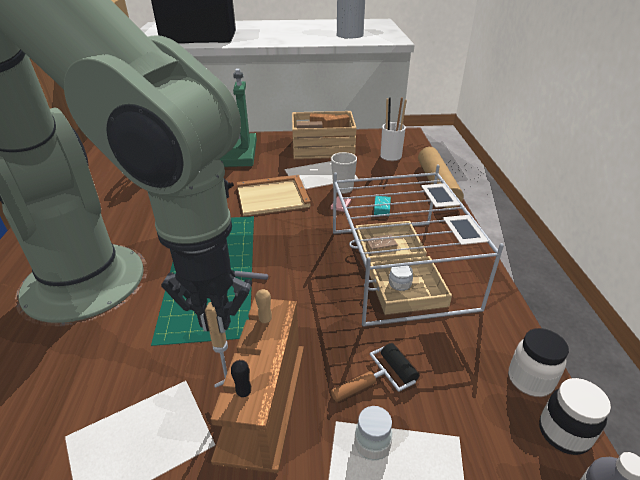

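```bash
python3 - <<'E'
from h import *
f=grab("wrist")
T=f["tool_from_camera"];K=cam(f)[0]
def pt(p):
    q=np.linalg.inv(T)@np.array([*p,1000.])/1000; u=K@q[:3]; return (u[:2]/u[2]).round(1)
for p in [(0,0,47.8),(0,0,137.8),(0,-23,157.1),(0,0,-46.2)]: print(p,pt(p))
img=f["pixels"][200:300,270:370];cv2.imwrite("pics/w3c.png",cv2.resize(img,None,fx=6,fy=6,interpolation=2))
E
```

```text
(0, 0, 47.8) [321.9 267.3]
(0, 0, 137.8) [322.2 226.7]
(0, -23, 157.1) [297.2 220.9]
(0, 0, -46.2) [321.1 373.1]
```

View pics/w3c.png

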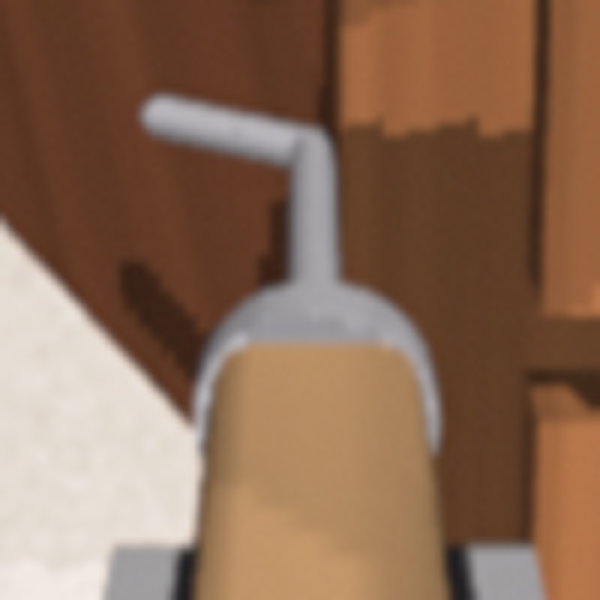

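```bash
cat > kin.py <<'E'
import numpy as np, itertools
from scipy.spatial.transform import Rotation as R
from scipy.optimize import least_squares
def fk(q,p):
    Z=lambda a:R.from_euler("z",a); Y=lambda a:R.from_euler("y",a)
    h,L1,a1,L2,a2,L3,a3,o1,o7=p[:9]; s=p[9:]
    r=Z(s[0]*q[0]+o1)*Y(q[1]); x=np.array([0,0,h]); 
    r2=r*Z(s[1]*q[2]); x=x+r2.apply([a1,0,L1])
    r3=r2*Y(q[3]); r4=r3*Z(s[2]*q[4]); x=x+r4.apply([a2,0,L2]); 
    r5=r4*Y(q[5]); x=x+r5.apply([a3,0,0]); r6=r5*Z(s[3]*q[6]+o7); x=x+r6.apply([0,0,L3])
    return x,r6
E
cat > data.py <<'E'
D=[([ 1.25981978,  0.52202369, -0.0363354 ,  1.6000212 ,  0.02122343, 1.02112569, -0.11279787],[ 0.1489108 , -0.60663407,  0.23071491],[-3.14040490e+00,  1.02776524e-04,  2.40788192e-01])]
E
python3 - <<'E'
from h import *
from kin import *
s=bot.observe(); print(repr(s["qpos"]),repr(s["position"]),repr(s["tool_rot"]))
import data
D=data.D+[(s["qpos"],s["position"],s["tool_rot"]),
 ([.86,.37,-.4,1.6,.15,1.2,.24],[.4462,-.3552,.3303],np.radians([179.98,.02,79.12])),
 ([.84,.52,-.37,1.78,.23,.89,.17],[.4449,-.3591,.1803],np.radians([-179.91,-.05,78.8]))]
best=None
for sg in itertools.product([1,-1],repeat=4):
    for o1 in (0,np.pi/2,np.pi,-np.pi/2):
      for o7 in (0,np.pi/2,np.pi,-np.pi/2):
        def res(v):
            p=[*v,0,0,0] if 0 else [v[0],v[1],v[4],v[2],v[5],v[3],v[6],o1,o7,*sg]
            out=[]
            for q,x,t in D:
                X,r=fk(q,p); out+=list(X-x)+list(.3*(r.inv()*R.from_euler("xyz",t)).as_rotvec())
            return np.r_[out,1e-2*np.array(v[4:7]),1e-3*(v[0]-.3)]
        o=least_squares(res,[.3,.4,.4,.25,0,0,0],max_nfev=30)
        if best is None or o.cost<best[0]: best=(o.cost,o.x,sg,o1,o7)
print(best)
E
```

```text
array([ 0.91089808,  0.4323884 , -0.383088  ,  1.9056582 ,  0.21201632,
        0.84090255,  0.22207953]) array([ 0.38686291, -0.34805247,  0.18756216]) array([3.13996659e+00, 8.27813384e-04, 1.37501980e+00])
(np.float64(0.0018195311721576784), array([ 3.62660141,  0.8476212 ,  0.42346932,  3.9278413 , -0.07804496,
        0.03138876,  0.05400438]), (-1, -1, -1, -1), 0, 1.5707963267948966)
```

```bash
cat > fit.py <<'E'
from h import *
from kin import *
import data
def fit(D,verbose=True):
    best=None
    for sg in [(-1,-1,-1,-1),(-1,1,-1,-1),(-1,-1,1,-1),(-1,1,1,-1),(-1,-1,-1,1),(-1,1,1,1)]:
        def res(v):
            p=[v[0],v[1],v[4],v[2],v[5],v[3],v[6],v[7],v[8],*sg]
            out=[]
            for q,x,t in D:
                X,r=fk(q,p); out+=list(X-x)+list(.3*(r.inv()*R.from_euler("xyz",t)).as_rotvec())
            return np.r_[out,1e-3*np.array(v[4:7]),1e-3*(v[0]-.35)]
        o=least_squares(res,[.35,.4,.4,.25,0,0,0,0,1.57])
        if best is None or o.cost<best[0]: best=(o.cost,o.x,sg,o.fun)
    if verbose: print(best[0],best[1].round(4),best[2]); print((best[3][:6*len(D)].reshape(-1,6)*1000).round(1))
    v=best[1]; return [v[0],v[1],v[4],v[2],v[5],v[3],v[6],v[7],v[8],*best[2]]
if __name__=="__main__":
    D=data.D+[([ 0.91089808,  0.4323884 , -0.383088  ,  1.9056582 ,  0.21201632,0.84090255,  0.22207953],[ 0.38686291, -0.34805247,  0.18756216],[3.13996659e+00, 8.27813384e-04, 1.37501980e+00]),
 ([.86,.37,-.4,1.6,.15,1.2,.24],[.4462,-.3552,.3303],np.radians([179.98,.02,79.12])),
 ([.84,.52,-.37,1.78,.23,.89,.17],[.4449,-.3591,.1803],np.radians([-179.91,-.05,78.8]))]
    fit(D)
E
python3 fit.py
```

```text
8.763515664397107e-06 [ 0.7973  0.5722  0.4276  0.8604 -0.0342 -0.0035 -0.0054 -0.0941  1.476 ] (-1, -1, -1, -1)
[[-0.  -1.5 -1.7 -0.  -0.   0.2]
 [ 1.5  1.8  0.2 -0.   0.   0.2]
 [-0.8 -0.1  0.7  0.7 -0.3  0.1]
 [-1.5 -0.2  0.8 -0.7 -1.1 -0.5]]
```

```bash
python3 -m creep '[{"rx":0,"ry":0,"rz":0,"tx":0,"ty":-10,"tz":-50,"hand":1},{"rx":0,"ry":0,"rz":0,"tx":20,"ty":-14,"tz":-95,"hand":1},{"rx":0,"ry":0,"rz":-4,"tx":70,"ty":-14,"tz":-113,"hand":1},{"rx":0,"ry":0,"rz":-8,"tx":120,"ty":-14,"tz":-113,"hand":1},{"rx":0,"ry":0,"rz":-12,"tx":170,"ty":-14,"tz":-113,"hand":1},{"rx":0,"ry":0,"rz":-15,"tx":220,"ty":-14,"tz":-113,"hand":1},{"rx":0,"ry":0,"rz":-15,"tx":270,"ty":-14,"tz":-113,"hand":1},{"rx":0,"ry":0,"rz":-15,"tx":320,"ty":-14,"tz":-113,"hand":1}]'
python3 -m creep '[{"rx":-8,"ry":0,"rz":0,"tx":50,"ty":0,"tz":0,"hand":1},{"rx":-16,"ry":0,"rz":0,"tx":80,"ty":0,"tz":0,"hand":1},{"rx":-25,"ry":0,"rz":0,"tx":80,"ty":0,"tz":0,"hand":1},{"rx":-25,"ry":0,"rz":0,"tx":80,"ty":0,"tz":0,"hand":1}]'
python3 - <<'E'
from h import *
s=S();print(repr(s["qpos"]),repr(s["position"]),repr(s["tool_rot"]));f=grab("wrist","w4")
np.save("w4.npy",f,allow_pickle=True)
E
```

```text
clock: 5.5
position: [0.4348, -0.0317, 0.3003]
tool_rot: [3.14, 0.0, 1.638]
force: [1.2, -0.3, -0.8]
grip_width: 0.0188
clock: 5.9
position: [0.4269, 0.0463, 0.2993]
tool_rot: [2.7, 0.003, 1.639]
force: [-0.9, -1.0, -1.0]
grip_width: 0.019
t 5.9 pos [0.4269 0.0463 0.2993] rpy [1.5471e+02 1.5000e-01 9.3930e+01] F [-0.9 -1.  -1. ] w 0.019 q [ 0.49 -0.09 -0.75  2.28  0.06  0.49 -0.25]
array([ 0.49223508, -0.08535654, -0.7532705 ,  2.28424334,  0.06471569,
        0.4879933 , -0.25334945]) array([0.4268847 , 0.04630567, 0.2993323 ]) array([2.70022772e+00, 2.55710079e-03, 1.63943118e+00])
```

View pics/w4.png

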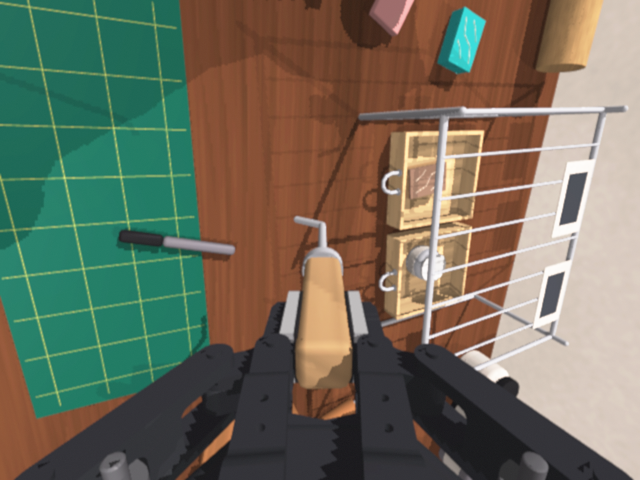

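```bash
cat >> data.py <<'E'
D+=[([ 0.91089808,  0.4323884 , -0.383088  ,  1.9056582 ,  0.21201632,0.84090255,  0.22207953],[ 0.38686291, -0.34805247,  0.18756216],[3.13996659e+00, 8.27813384e-04, 1.37501980e+00]),
([ 0.49223508, -0.08535654, -0.7532705 ,  2.28424334,  0.06471569,0.4879933 , -0.25334945],[0.4268847 , 0.04630567, 0.2993323 ],[2.70022772e+00, 2.55710079e-03, 1.63943118e+00])]
E
python3 - <<'E'
from fit import *
D=data.D+[([.86,.37,-.4,1.6,.15,1.2,.24],[.4462,-.3552,.3303],np.radians([179.98,.02,79.12])),
 ([.84,.52,-.37,1.78,.23,.89,.17],[.4449,-.3591,.1803],np.radians([-179.91,-.05,78.8]))]
fit(D)
f=np.load("w4.npy",allow_pickle=True).item()
img=f["pixels"][120:240,370:500];cv2.imwrite("pics/w4c.png",cv2.resize(img,None,fx=6,fy=5,interpolation=2))
E
```

```text
0.00016833227872678854 [ 0.3297  0.5686  0.4236  0.3604 -0.0076  0.0202  0.0016 -0.0947  1.4773] (-1, -1, -1, -1)
[[-0.6 -0.6 -3.7 -0.  -0.  -0.4]
 [-2.3  2.5  3.9 -0.   0.  -0.4]
 [ 0.9 10.2 -2.4 -0.6 12.1  2.3]
 [ 1.8 -2.3  0.2  0.7 -0.3 -0.5]
 [-3.2 -2.   2.  -0.7 -1.1 -1.1]]
```

View pics/w4c.png

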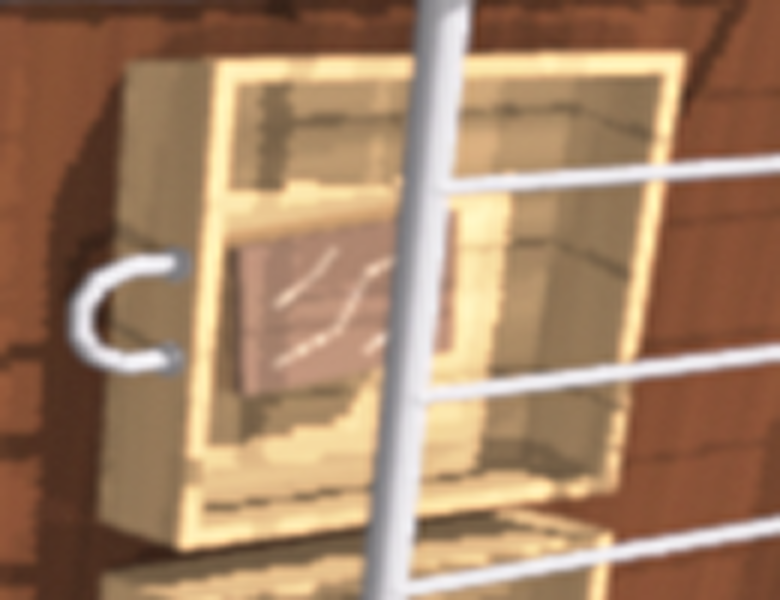

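```bash
python3 - <<'E'
from h import *
from kin import *
import data
s=bot.observe(); print((s["qpos"]-data.D[2][0]).round(4))
D=data.D+[([.86,.37,-.4,1.6,.15,1.2,.24],[.4462,-.3552,.3303],np.radians([179.98,.02,79.12])),
 ([.84,.52,-.37,1.78,.23,.89,.17],[.4449,-.3591,.1803],np.radians([-179.91,-.05,78.8]))]
Z=lambda a:R.from_euler("z",a); Y=lambda a:R.from_euler("y",a)
r=[]
for sg in itertools.product([1,-1],repeat=7):
    def res(o):
        out=[]
        for q,x,t in D:
            a=np.array(sg)*np.array(q)
            rr=Z(a[0]+o[0])*Y(a[1])*Z(a[2]+o[1])*Y(a[3])*Z(a[4]+o[2])*Y(a[5])*Z(a[6]+o[3])
            out+=list((rr.inv()*R.from_euler("xyz",t)).as_rotvec())
        return np.array(out)
    for o1 in (0,np.pi):
      for o7 in (0,1.57,3.14,-1.57):
        o=least_squares(res,[o1,0,0,o7]); r.append((o.cost,sg,o.x.round(3)))
r.sort(key=lambda a:a[0])
for x in r[:8]: print(x)
E
```

```text
[ 0.0003  0.0031  0.0008 -0.0054  0.001   0.0069 -0.0005]
(np.float64(1.262900620000862e-05), (-1, 1, -1, -1, -1, -1, -1), array([ 1.000e-03, -3.140e+00, -2.000e-03, -1.567e+00]))
(np.float64(1.2629006200009189e-05), (-1, 1, -1, -1, -1, 1, -1), array([ 6.285, -3.14 , -3.144,  7.858]))
(np.float64(1.2629006200009226e-05), (-1, -1, -1, -1, -1, -1, -1), array([ 3.143e+00,  2.000e-03, -2.000e-03, -1.567e+00]))
(np.float64(1.262900620000948e-05), (-1, -1, -1, -1, -1, 1, -1), array([ 3.143e+00,  2.000e-03, -3.144e+00,  1.575e+00]))
(np.float64(1.262900620000966e-05), (-1, 1, -1, 1, -1, -1, -1), array([ 1.000e-03,  2.000e-03,  3.139e+00, -1.567e+00]))
(np.float64(1.2629006200009667e-05), (-1, -1, -1, -1, -1, 1, -1), array([3.143e+00, 2.000e-03, 3.139e+00, 1.575e+00]))
(np.float64(1.262900620000967e-05), (-1, 1, -1, 1, -1, -1, -1), array([ 1.000e-03,  2.000e-03,  3.139e+00, -1.567e+00]))
(np.float64(1.262900620000989e-05), (-1, 1, -1, 1, -1, 1, -1), array([ 1.000e-03,  2.000e-03, -2.000e-03, -4.709e+00]))
```

```bash
cat > fit.py <<'E'
from h import *
from kin import *
import data
def full(v): return [v[0],v[1],v[4],v[2],v[5],v[3],v[6],0,np.pi/2,-1,-1,-1,-1]
def fit(verbose=True):
    D=data.D
    def res(v):
        return np.r_[np.ravel([fk(q,full(v))[0]-x for q,x,t in D]),1e-3*np.array(v[4:7]),1e-3*(v[0]-.35)]
    o=least_squares(res,[.35,.4,.4,.25,0,0,0])
    if verbose: print(o.x.round(4),(o.fun[:3*len(D)]*1000).round(1))
    return full(o.x)
LO=np.array([-2.91,-.3,-1.5,.17,-1.26,.16,-2.52]);HI=np.array([2.91,2.13,1.42,2.43,4.41,1.93,2.52])
def ik(x,r,P,q0):
    q0=np.clip(q0,LO+.01,HI-.01)
    o=least_squares(lambda q:np.r_[fk(q,P)[0]-x,.3*(fk(q,P)[1].inv()*r).as_rotvec(),1e-4*(q-q0)],q0,bounds=(LO,HI))
    X,rr=fk(o.x,P); return o.x,np.linalg.norm(X-x)*1000,np.degrees((rr.inv()*r).magnitude())
if __name__=="__main__":
    P=fit(); st=bot.observe()
    for tilt in (40,35,30,25,20,15,10,0):
        for bx in (.672,.6,.55,.5,.46):
            psi=np.radians(4)
            by=.068-(.672-bx)*np.tan(psi)
            r=R.from_euler("z",psi+np.pi/2)*R.from_euler("x",np.pi)*R.from_euler("x",-np.radians(tilt))
            bend=np.array([bx,by,.045]); x=bend-r.apply([.0018,.0005,.1378])
            q,e,a=ik(x,r,P,st["qpos"])
            print(tilt,bx,x.round(3),q.round(2),round(e,1),round(a,1))
E
python3 fit.py
```

```text
[0.4613 0.7417 0.5435 0.4358 0.2411 0.0518 0.3844] [ 54.2  10.5 -10.5 -12.2   2.   16.8   0.4  16.9  -6.3]
40 0.672 [0.583 0.06  0.15 ] [-0.52  0.13  0.39  2.26 -0.    0.16 -0.08] 13.4 5.7
40 0.6 [0.511 0.055 0.15 ] [-0.87  0.1   0.72  2.35 -0.    0.16 -0.1 ] 20.2 7.6
40 0.55 [0.461 0.051 0.15 ] [-1.3   0.09  1.14  2.41 -0.    0.16 -0.12] 25.7 8.9
40 0.5 [0.411 0.048 0.15 ] [-1.35  0.11  1.16  2.43 -0.    0.16 -0.16] 35.8 10.6
40 0.46 [0.371 0.045 0.15 ] [-1.44  0.15  1.2   2.43 -0.    0.21 -0.22] 48.2 13.6
35 0.672 [0.593 0.061 0.158] [-0.38  0.13  0.27  2.26 -0.    0.16 -0.06] 1.8 0.7
35 0.6 [0.521 0.056 0.158] [-0.61  0.09  0.48  2.34 -0.    0.16 -0.08] 7.5 2.9
35 0.55 [0.471 0.052 0.158] [-0.93  0.07  0.79  2.4  -0.    0.16 -0.09] 12.1 4.2
35 0.5 [0.421 0.049 0.158] [-1.12  0.08  0.96  2.43 -0.    0.17 -0.11] 20.8 6.1
35 0.46 [0.381 0.046 0.158] [-1.18  0.09  1.    2.43 -0.    0.21 -0.14] 32.7 9.1
30 0.672 [0.603 0.061 0.164] [ 0.3   0.18 -0.2   2.2  -0.2   0.25  0.36] 0.0 0.0
30 0.6 [0.531 0.056 0.164] [ 0.45  0.12 -0.38  2.32 -0.16  0.2   0.3 ] 0.0 0.0
30 0.55 [0.481 0.053 0.16
[... 1504 characters left out ...]
76 0.059 0.181] [ 0.01  0.39 -0.42  1.95  0.32  0.69 -0.53] 0.0 0.0
10 0.55 [0.526 0.056 0.181] [-0.03  0.34 -0.4   2.06  0.32  0.63 -0.58] 0.0 0.0
10 0.5 [0.476 0.052 0.181] [-0.1   0.29 -0.29  2.13  0.25  0.58 -0.5 ] 0.0 0.0
10 0.46 [0.436 0.05  0.181] [-0.15  0.26 -0.23  2.2   0.21  0.54 -0.47] 0.0 0.0
0 0.672 [0.672 0.066 0.183] [ 0.15  0.64 -0.56  1.56  0.37  1.05 -0.44] 0.0 0.0
0 0.6 [0.6   0.061 0.183] [ 0.13  0.56 -0.54  1.74  0.35  0.94 -0.48] 0.0 0.0
0 0.55 [0.55  0.058 0.183] [ 0.11  0.51 -0.53  1.85  0.33  0.87 -0.5 ] 0.0 0.0
0 0.5 [0.5   0.054 0.183] [ 0.09  0.46 -0.51  1.96  0.3   0.8  -0.52] 0.0 0.0
0 0.46 [0.46  0.051 0.183] [ 0.06  0.42 -0.49  2.04  0.28  0.75 -0.53] 0.0 0.0
```

```bash
cat > kin.py <<'E'
import numpy as np, itertools
from scipy.spatial.transform import Rotation as R
from scipy.optimize import least_squares
Z=lambda a:R.from_euler("z",a); Y=lambda a:R.from_euler("y",a)
def chain(q):
    r1=Z(-q[0]);r2=r1*Y(q[1]);r3=r2*Z(-q[2]);r4=r3*Y(q[3]);r5=r4*Z(-q[4]);r6=r5*Y(q[5]);r7=r6*Z(-q[6]+np.pi/2)
    return r1,r3,r5,r6,r7
def basis(q):
    r1,r3,r5,r6,r7=chain(q)
    e=np.eye(3)
    cols=[e[:,2], r3.apply(e[2]), r5.apply(e[2]), r7.apply(e[2]), r1.apply(e[1]), r3.apply(e[0]), r3.apply(e[1]), r5.apply(e[0]), r5.apply(e[1]), r6.apply(e[0])]
    return np.array(cols).T, r7
def fk(q,p):
    B,r=basis(q); return B@p, r
E
cat > fit.py <<'E'
from h import *
from kin import *
import data
def fit(verbose=True):
    A=[];b=[]
    for q,x,t in data.D: A.append(basis(q)[0]);b.append(x)
    A=np.vstack(A);b=np.hstack(b)
    w=np.array([1e-3]*4+[1e-2]*6)
    p0=np.array([.35,.4,.4,.3]+[0]*6)
    p=np.linalg.lstsq(np.vstack([A,np.diag(w)]),np.r_[b,w*p0],rcond=None)[0]
    if verbose: print(p.round(4),((A@p-b)*1000).round(1))
    return p
LO=np.array([-2.91,-.3,-1.5,.17,-1.26,.16,-2.52]);HI=np.array([2.91,2.13,1.42,2.43,4.41,1.93,2.52])
def ik(x,r,P,q0):
    q0=np.clip(q0,LO+.01,HI-.01)
    o=least_squares(lambda q:np.r_[fk(q,P)[0]-x,.3*(fk(q,P)[1].inv()*r).as_rotvec(),1e-4*(q-q0)],q0,bounds=(LO,HI))
    X,rr=fk(o.x,P); return o.x,np.linalg.norm(X-x)*1000,np.degrees((rr.inv()*r).magnitude())
if __name__=="__main__":
    P=fit(); st=bot.observe()
    for tilt in (40,35,30,25,20,15,10):
        for bx in (.672,.6,.55,.5,.46):
            psi=np.radians(4)
            by=.068-(.672-bx)*np.tan(psi)
            r=R.from_euler("z",psi+np.pi/2)*R.from_euler("x",np.pi)*R.from_euler("x",-np.radians(tilt))
            bend=np.array([bx,by,.045]); x=bend-r.apply([.0018,.0005,.1378])
            q,e,a=ik(x,r,P,st["qpos"])
            print(tilt,bx,x.round(3),q.round(2),round(e,1),round(a,1))
E
cat >> data.py <<'E'
D+=[([.86,.37,-.4,1.6,.15,1.2,.24],[.4462,-.3552,.3303],[0,0,0]), ([.84,.52,-.37,1.78,.23,.89,.17],[.4449,-.3591,.1803],[0,0,0])]
E
python3 fit.py
```

```text
[ 0.3184  0.5364  0.4181  0.3398 -0.0223 -0.0064 -0.0301 -0.0041 -0.0066
 -0.0023] [-0.1  0.   0.2 -0.2 -0.8  0.8  0.   0.5 -0.4  0.2 -0.1 -0.4 -0.3  0.5
 -0.2]
40 0.672 [0.583 0.06  0.15 ] [ 0.66  0.8  -1.25  2.32  2.01  0.89 -1.89] 0.0 0.0
40 0.6 [0.511 0.055 0.15 ] [ 0.76  0.9  -1.5   2.43  1.89  1.1  -1.84] 11.4 2.3
40 0.55 [0.461 0.051 0.15 ] [ 0.78  0.78 -1.5   2.43  1.73  0.98 -1.79] 33.1 6.8
40 0.5 [0.411 0.048 0.15 ] [ 0.81  0.64 -1.5   2.43  1.54  0.85 -1.7 ] 53.4 11.3
40 0.46 [0.371 0.045 0.15 ] [ 0.83  0.52 -1.5   2.43  1.36  0.76 -1.6 ] 69.3 14.6
35 0.672 [0.593 0.061 0.158] [ 0.57  0.65 -1.08  2.24  1.81  0.66 -1.77] 0.0 0.0
35 0.6 [0.521 0.056 0.158] [ 0.68  0.65 -1.25  2.4   1.85  0.77 -1.89] 0.0 0.0
35 0.55 [0.471 0.052 0.158] [ 0.8   0.75 -1.5   2.43  1.69  0.94 -1.76] 14.7 3.1
35 0.5 [0.421 0.049 0.158] [ 0.83  0.62 -1.5   2.43  1.5   0.82 -1.67] 35.2 7.4
35 0.46 [0.381 0.046 0.158] [ 0.86  0.5  -1.5   2.43  1.32  0.72 -1.55] 51.1 10.8
30 0.672 [0.603 0.061 0.164] [ 0.26  0.48 -0.62  2.16  1.46  0.35 -1.51] 0.0 0.0
30 0.6 [0.531 0.056 0.164] [ 0.5   0.47 -0.94  2.3
[... 1166 characters left out ...]
059 0.178] [ 0.11  0.41 -0.44  2.03  0.46  0.52 -0.57] 0.0 0.0
15 0.55 [0.514 0.055 0.178] [ 0.13  0.34 -0.46  2.14  0.47  0.47 -0.61] 0.0 0.0
15 0.5 [0.464 0.052 0.178] [ 0.16  0.27 -0.5   2.25  0.47  0.43 -0.65] 0.0 0.0
15 0.46 [0.424 0.049 0.178] [ 0.19  0.21 -0.55  2.34  0.47  0.4  -0.67] 0.0 0.0
10 0.672 [0.648 0.065 0.181] [ 0.11  0.57 -0.45  1.73  0.39  0.75 -0.46] 0.0 0.0
10 0.6 [0.576 0.059 0.181] [ 0.14  0.46 -0.48  1.92  0.4   0.67 -0.5 ] 0.0 0.0
10 0.55 [0.526 0.056 0.181] [ 0.17  0.39 -0.51  2.04  0.4   0.62 -0.53] 0.0 0.0
10 0.5 [0.476 0.052 0.181] [ 0.2   0.32 -0.55  2.15  0.39  0.57 -0.55] 0.0 0.0
10 0.46 [0.436 0.05  0.181] [ 0.23  0.27 -0.58  2.24  0.37  0.54 -0.56] 0.0 0.0
```

```bash
python3 - <<'E'
from h import *
f=np.load("w4.npy",allow_pickle=True).item()
p=lambda u,v,z:onz(f,(370+u/6,120+v/5),z)
print("loopbar",p(82,310,.026)); print("legs",p(180,262,.026),p(180,358,.026))
T=[p(213,62,.035),p(183,548,.035),p(685,55,.035),p(615,490,.035)]
print(np.round(T,4))
for i,j in((0,1),(2,3)): d=T[i]-T[j];print(np.degrees(np.arctan2(-d[0],d[1])),np.linalg.norm(d))
for i,j in((2,0),(3,1)): d=T[i]-T[j];print(np.degrees(np.arctan2(d[1],d[0])),np.linalg.norm(d))
c=np.mean(T,0);print("tray c",c)
b=[p(443,5,.16),p(388,590,.16)];print("bar",b); d=b[0]-b[1];print(np.degrees(np.arctan2(-d[0],d[1])))
print("block",[p(*q,.028).round(4) for q in[(260,240),(457,208),(450,350),(262,392)]])
E
```

```text
loopbar [0.65180778 0.06879324 0.026     ]
legs [0.67871498 0.08286901 0.026     ] [0.68325361 0.05475813 0.026     ]
[[ 0.6722  0.1382  0.035 ]
 [ 0.6863 -0.0016  0.035 ]
 [ 0.8244  0.1502  0.035 ]
 [ 0.8366  0.0103  0.035 ]]
5.751046302082644 0.1405552993524687
4.968881074643171 0.14051062639596917
4.521257221275507 0.15264199878775875
4.527562016336836 0.15072310038124015
tray c [0.75489374 0.07427237 0.035     ]
bar [array([0.61835492, 0.14688161, 0.16      ]), array([0.63196801, 0.02540957, 0.16      ])]
6.394326197131379
block [array([0.7005, 0.0899, 0.028 ]), array([0.7629, 0.101 , 0.028 ]), array([0.7704, 0.0571, 0.028 ]), array([0.7093, 0.0445, 0.028 ])]
```

```bash
cat > plan.py <<'E'
from fit import *
L=np.array([.666,.068]); psi=np.radians(5)
HB=np.array([.0018,.0005,.1378]) # bend in tool
def pose(dx,tilt,tipz,dy=0):
    """bend at L + dx(mm) along tray x; tip height tipz"""
    r=R.from_euler("z",psi+np.pi/2)*R.from_euler("x",np.pi)*R.from_euler("x",-np.radians(tilt))
    bz=tipz+.030*np.cos(np.radians(50-tilt))
    u=np.array([np.cos(psi),np.sin(psi)]);v=np.array([-u[1],u[0]])
    b=np.r_[L+u*dx/1000+v*dy/1000,bz]
    return b-r.apply(HB),r
def chk(dx,tilt,tipz,q0,P):
    x,r=pose(dx,tilt,tipz); q,e,a=ik(x,r,P,q0); print(dx,tilt,tipz,x.round(3),q.round(2),round(e,1),round(a,1)); return q
E
python3 - <<'E'
from plan import *
P=fit(False);st=S();q=st["qpos"]
for a in [(-86,28,.05),(-66,32,.045),(-36,36,.038),(-20,38,.038),(2.7,40,.038),(2.7,40,.012)]: q=chk(*a,q,P)
rel(*pose(-86,28,.05),st)
E
```

```text
t 5.95 pos [0.4279 0.0459 0.2999] rpy [1.5493e+02 1.1000e-01 9.3850e+01] F [-0.6 -0.4 -0.3] w 0.019 q [ 0.49 -0.08 -0.75  2.28  0.07  0.49 -0.25]
-86 28 0.05 [0.516 0.053 0.199] [-0.13  0.23 -0.15  2.32  0.82  0.16 -0.96] 0.0 0.0
-66 32 0.045 [0.527 0.054 0.19 ] [ 0.11  0.29 -0.41  2.34  1.67  0.2  -1.78] 0.0 0.0
-36 36 0.038 [0.549 0.056 0.178] [ 0.28  0.38 -0.63  2.34  2.03  0.35 -2.11] 0.0 0.0
-20 38 0.038 [0.561 0.057 0.176] [ 0.32  0.42 -0.68  2.34  2.13  0.41 -2.18] 0.0 0.0
2.7 40 0.038 [0.58  0.059 0.173] [ 0.34  0.47 -0.71  2.32  2.2   0.47 -2.23] 0.0 0.0
2.7 40 0.012 [0.58  0.059 0.147] [ 0.34  0.55 -0.73  2.34  2.27  0.55 -2.28] 0.0 0.0
t [  1.4  37.1 128.5] r [-2.93  0.61 -0.98]
```

```bash
python3 -m creep '[{"rx":-1,"ry":0.2,"rz":-0.3,"tx":1,"ty":12,"tz":43,"hand":1},{"rx":-2,"ry":0.4,"rz":-0.6,"tx":1,"ty":25,"tz":86,"hand":1},{"rx":-2.9,"ry":0.6,"rz":-1,"tx":1.4,"ty":37,"tz":128,"hand":1},{"rx":-2.9,"ry":0.6,"rz":-1,"tx":1.4,"ty":37,"tz":128,"hand":1},{"rx":-2.9,"ry":0.6,"rz":-1,"tx":1.4,"ty":37,"tz":128,"hand":1}]'; python3 - <<'E'
from plan import *
st=S()
rel(*pose(-86,28,.05),st)
rel(*pose(-66,32,.045),st)
rel(*pose(-36,36,.038),st)
E
```

```text
clock: 6.45
position: [0.5189, 0.0523, 0.1976]
tool_rot: [2.656, -0.0, 1.655]
force: [0.2, -0.1, 0.1]
grip_width: 0.0185
t 6.45 pos [0.5189 0.0523 0.1976] rpy [ 1.5216e+02 -2.0000e-02  9.4810e+01] F [ 0.2 -0.1  0.1] w 0.0185 q [ 0.21  0.28 -0.56  2.28  1.05  0.28 -1.18]
t [ 1.  -2.1 -3. ] r [-0.16  0.07 -0.17]
t [ 1.1  4.  10.5] r [-4.16  0.08 -0.17]
t [ 1.1 18.  31.3] r [-8.16  0.08 -0.17]
```

```bash
python3 -m creep '[{"rx":-4.2,"ry":0,"rz":0,"tx":1,"ty":4,"tz":10.5,"hand":1},{"rx":-8.2,"ry":0,"rz":0,"tx":1,"ty":18,"tz":31,"hand":1},{"rx":-8.2,"ry":0,"rz":0,"tx":1,"ty":18,"tz":31,"hand":1},{"rx":-8.2,"ry":0,"rz":0,"tx":1,"ty":18,"tz":31,"hand":1}]'; python3 - <<'E'
from plan import *
st=S()
rel(*pose(-36,36,.038),st)
f=grab("wrist","w5");g=grab("side","s5");h=grab("scene","c5")
np.save("w5.npy",f,allow_pickle=True);np.save("s5.npy",g,allow_pickle=True)
cv2.imwrite("pics/s5c.png",cv2.resize(g["pixels"][190:310,300:440],None,fx=5,fy=5,interpolation=2))
E
```

```text
clock: 6.85
position: [0.5448, 0.0505, 0.1823]
tool_rot: [2.531, 0.015, 1.647]
force: [0.1, -0.6, -1.5]
grip_width: 0.0189
t 6.85 pos [0.5448 0.0505 0.1823] rpy [145.04   0.84  94.39] F [ 0.1 -0.6 -1.5] w 0.0189 q [ 0.19  0.35 -0.56  2.33  1.89  0.33 -2.01]
t [5.2 1.7 5.9] r [-1.04  1.04 -0.01]
```

View pics/w5.png

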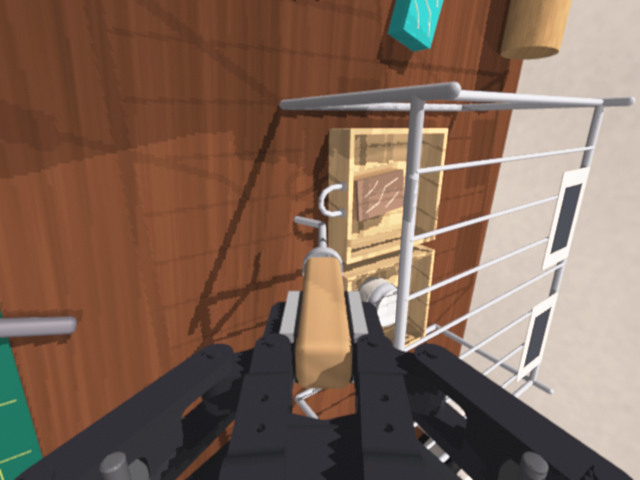

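View pics/s5.png

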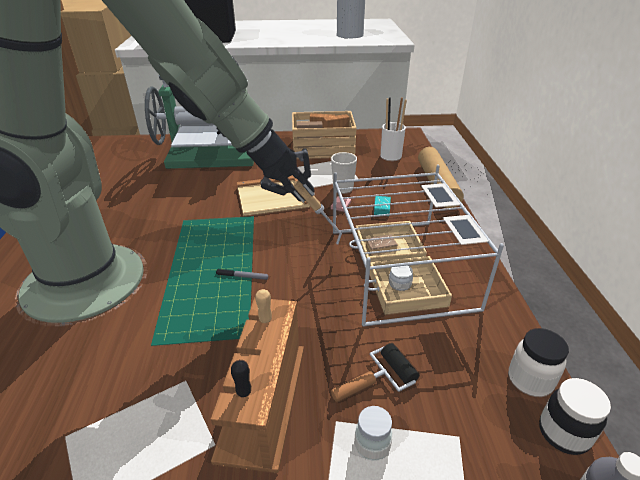

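```bash
python3 -m creep '[{"rx":-1,"ry":1,"rz":0,"tx":5,"ty":2,"tz":6,"hand":1},{"rx":-1,"ry":1,"rz":0,"tx":5,"ty":2,"tz":6,"hand":1},{"rx":-1,"ry":1,"rz":0,"tx":5,"ty":2,"tz":6,"hand":1}]'; python3 - <<'E'
from plan import *
st=S()
rel(*pose(-36,36,.038),st)
rel(*pose(-15,38.5,.038),st)
rel(*pose(2.7,40,.038),st)
f=np.load("w5.npy",allow_pickle=True).item()
# check: bend/tip/loop px
r=R.from_euler("xyz",f["st"]["tool_rot"]);x=f["st"]["position"]
for p in (HB,HB+[0,-.023,.0193]): print("pred",proj(f,x+r.apply(p)),(x+r.apply(p)).round(4))
cv2.imwrite("pics/w5c.png",cv2.resize(f["pixels"][120:270,280:460],None,fx=4.4,fy=4,interpolation=2))
E
```

```text
clock: 7.3
position: [0.5464, 0.055, 0.178]
tool_rot: [2.52, 0.0, 1.658]
force: [0.6, 0.3, -0.6]
grip_width: 0.0187
t 7.3 pos [0.5464 0.055  0.178 ] rpy [1.4439e+02 2.0000e-02 9.4970e+01] F [ 0.6  0.3 -0.6] w 0.0187 q [ 0.23  0.37 -0.6   2.34  1.98  0.34 -2.08]
t [0.7 2.5 1.4] r [-0.39  0.04 -0.01]
t [ 0.7 13.7 13.6] r [-2.89  0.04 -0.01]
t [ 0.7 24.6 24. ] r [-4.39  0.04 -0.01]
pred [[323.22939849 224.63839117]] [0.6239 0.0567 0.0696]
pred [[298.12035133 218.939582  ]] [0.6162 0.0557 0.0406]
```

View pics/w5c.png

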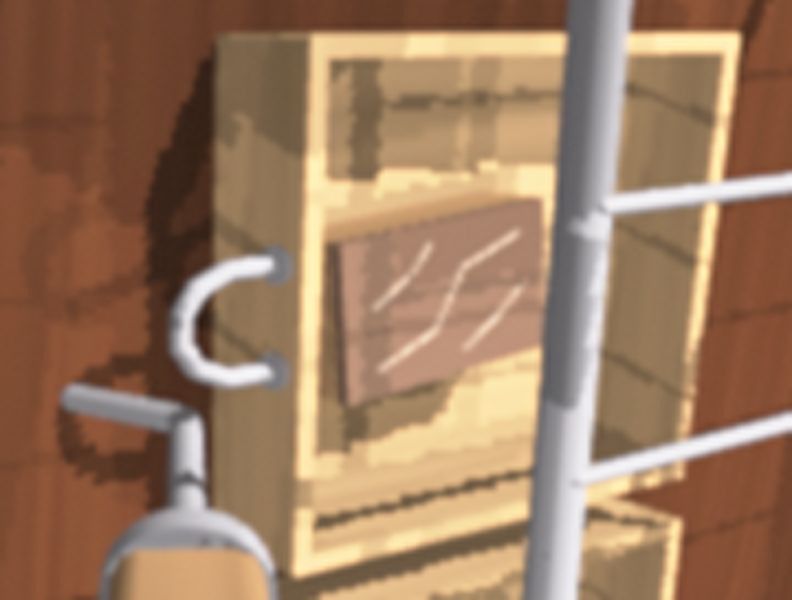

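```bash
python3 - <<'E'
from plan import *
f=np.load("w5.npy",allow_pickle=True).item()
p=lambda u,v,z:onz(f,(280+u/4.4,120+v/4),z)
b=p(182,320,.026);l=[p(275,265,.026),p(275,373,.026)]
print(b,l); print("L from bar",b[:2]+.014*np.array([.996,.087]))
T=[p(308,35,.035),p(293,576,.035),p(740,33,.035)];print(np.round(T,4))
E
```

```text
[0.65122197 0.06921315 0.026     ] [array([0.67663711, 0.08251241, 0.026     ]), array([0.67985575, 0.05393606, 0.026     ])]
L from bar [0.66516597 0.07043115]
[[ 0.6724  0.1386  0.035 ]
 [ 0.6847 -0.0011  0.035 ]
 [ 0.8235  0.151   0.035 ]]
```

```bash
python3 -m creep '[{"rx":-1.5,"ry":0,"rz":0,"tx":1,"ty":7,"tz":7,"hand":1},{"rx":-2.9,"ry":0,"rz":0,"tx":1,"ty":14,"tz":13.5,"hand":1},{"rx":-4.4,"ry":0,"rz":0,"tx":1,"ty":24.5,"tz":23.5,"hand":1},{"rx":-4.4,"ry":0,"rz":0,"tx":1,"ty":24.5,"tz":23.5,"hand":1},{"rx":-4.4,"ry":0,"rz":0,"tx":1,"ty":24.5,"tz":23.5,"hand":1},{"rx":-4.4,"ry":0,"rz":0,"tx":1,"ty":24.5,"tz":23.5,"hand":1}]'; python3 - <<'E'
from plan import *
st=S()
rel(*pose(2.7,40,.038),st)
f=grab("wrist","w6");g=grab("side")
np.save("w6.npy",f,allow_pickle=True)
a=cv2.resize(f["pixels"][120:270,280:400],None,fx=3.3,fy=4,interpolation=2)
b=cv2.resize(g["pixels"][180:300,310:410],None,fx=4,fy=5,interpolation=2)
cv2.imwrite("pics/w6c.png",np.hstack([a,b]))
r=R.from_euler("xyz",f["st"]["tool_rot"]);x=f["st"]["position"]
for p in (HB,HB+[0,-.023,.0193]): print("pred",proj(f,x+r.apply(p)),(x+r.apply(p)).round(4))
E
```

```text
clock: 7.9
position: [0.5789, 0.0596, 0.1732]
tool_rot: [2.443, 0.0, 1.659]
force: [0.3, 0.7, -0.3]
grip_width: 0.0189
t 7.9 pos [0.5789 0.0596 0.1732] rpy [1.400e+02 1.000e-02 9.507e+01] F [ 0.3  0.7 -0.3] w 0.0189 q [ 0.29  0.45 -0.69  2.32  2.16  0.46 -2.22]
t [-1.   0.7  1.1] r [ 0.   -0.04  0.06]
pred [[323.26684314 224.66120025]] [0.6674 0.0692 0.068 ]
pred [[298.15566437 218.96101552]] [0.6622 0.0687 0.0384]
```

View pics/w6c.png

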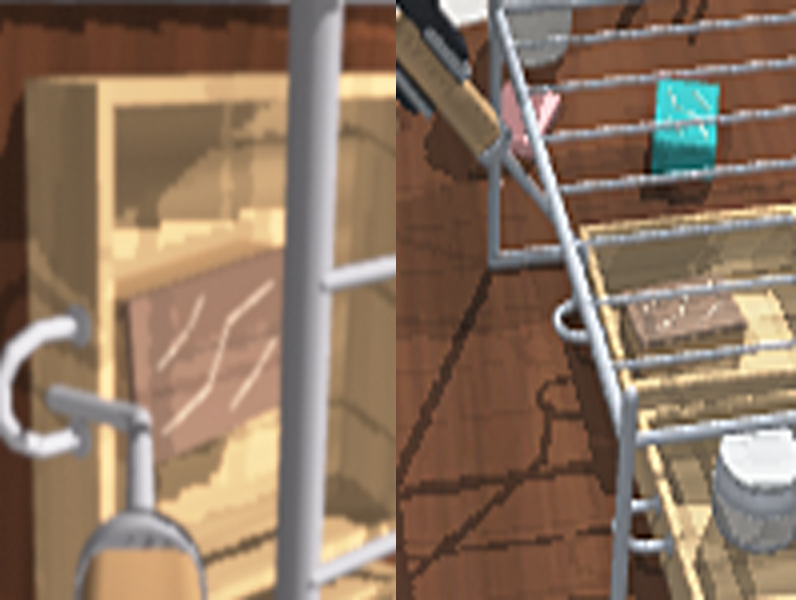

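```bash
python3 -m creep '[{"rx":0,"ry":0,"rz":0,"tx":-0.5,"ty":-6,"tz":7,"hand":1},{"rx":0,"ry":0,"rz":0,"tx":-0.5,"ty":-12,"tz":14,"hand":1},{"rx":0,"ry":0,"rz":0,"tx":-0.5,"ty":-16.5,"tz":19.5,"hand":1},{"rx":0,"ry":0,"rz":0,"tx":-0.5,"ty":-16.5,"tz":19.5,"hand":1},{"rx":0,"ry":0,"rz":0,"tx":-0.5,"ty":-16.5,"tz":19.5,"hand":1}]'; python3 - <<'E'
from plan import *
st=S()
f=grab("wrist","w6");g=grab("side")
a=cv2.resize(f["pixels"][120:270,280:400],None,fx=3.3,fy=4,interpolation=2)
b=cv2.resize(g["pixels"][180:300,310:410],None,fx=4,fy=5,interpolation=2)
cv2.imwrite("pics/w7c.png",np.hstack([a,b]))
r=R.from_euler("xyz",f["st"]["tool_rot"]);x=f["st"]["position"]
for p in (HB,HB+[0,-.023,.0193]): print("pred",proj(f,x+r.apply(p)),(x+r.apply(p)).round(4))
P=fit(False); q=st["qpos"]
for a in [(-30,37,.012),(-60,32,.012),(-90,27,.012),(-120,22,.012),(-150,18,.012),(-180,14,.012),(-215,10,.012)]: q=chk(*a,q,P)
E
```

```text
clock: 8.5
position: [0.5791, 0.0594, 0.1469]
tool_rot: [2.444, -0.001, 1.66]
force: [0.4, 0.0, -2.0]
grip_width: 0.0188
t 8.5 pos [0.5791 0.0594 0.1469] rpy [ 1.4001e+02 -6.0000e-02  9.5090e+01] F [ 0.4  0.  -2. ] w 0.0188 q [ 0.31  0.53 -0.72  2.33  2.24  0.54 -2.28]
pred [[323.26619968 224.66058004]] [0.6675 0.0691 0.0416]
pred [[298.15514646 218.96042531]] [0.6623 0.0687 0.0121]
-30 37 0.012 [0.553 0.056 0.151] [ 0.32  0.48 -0.69  2.36  2.19  0.46 -2.24] 0.0 0.0
-60 32 0.012 [0.533 0.055 0.157] [ 0.23  0.39 -0.57  2.35  1.93  0.31 -2.02] 0.0 0.0
-90 27 0.012 [0.514 0.053 0.162] [ 0.3   0.37 -0.65  2.32  1.43  0.31 -1.54] 0.0 0.0
-120 22 0.012 [0.495 0.051 0.166] [ 0.43  0.38 -0.83  2.29  1.08  0.4  -1.19] 0.0 0.0
-150 18 0.012 [0.474 0.049 0.168] [ 0.51  0.38 -0.93  2.27  0.91  0.48 -1.04] 0.0 0.0
-180 14 0.012 [0.453 0.048 0.17 ] [ 0.57  0.39 -1.    2.26  0.79  0.56 -0.93] 0.0 0.0
-215 10 0.012 [0.428 0.045 0.171] [ 0.61  0.39 -1.05  2.25  0.69  0.63 -0.85] 0.0 0.0
```

View pics/w7c.png

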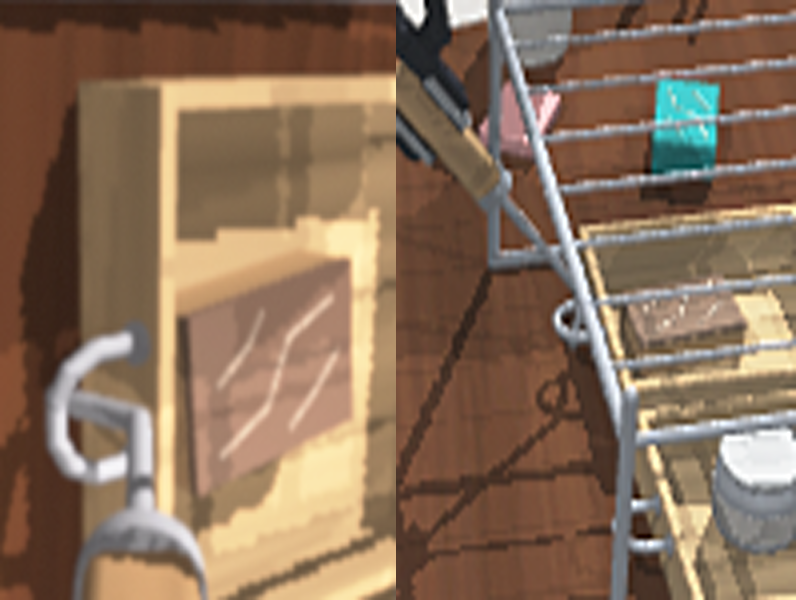

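```bash
python3 - <<'E'
from plan import *
P=fit(False);st=bot.observe();q=st["qpos"]
W=[(-8,39.5),(-20,38.5),(-36,37),(-52,35),(-68,32.5),(-84,30),(-100,27.5),(-116,25)]
for dx,t in W: rel(*pose(dx,t,.0115),st)
for dx,t in W+[(-130,23),(-145,21),(-160,19),(-175,17.5),(-190,16.5),(-200,16)]: q=chk(dx,t,.0115,q,P)
E
```

```text
t [-0.7 -7.2 -5.3] r [ 0.55 -0.09  0.04]
t [ -0.7 -14.  -12.9] r [ 1.55 -0.09  0.04]
t [ -0.7 -22.8 -23. ] r [ 3.05 -0.09  0.04]
t [ -0.7 -30.4 -32.8] r [ 5.05 -0.09  0.04]
t [ -0.6 -36.9 -42.1] r [ 7.55 -0.08  0.05]
t [ -0.6 -43.5 -51.2] r [10.05 -0.08  0.05]
t [ -0.6 -50.1 -60. ] r [12.55 -0.08  0.05]
t [ -0.6 -56.8 -68.5] r [15.05 -0.08  0.05]
-8 39.5 0.0115 [0.57  0.058 0.147] [ 0.34  0.53 -0.72  2.36  2.27  0.54 -2.29] 0.0 0.0
-20 38.5 0.0115 [0.56  0.057 0.148] [ 0.34  0.51 -0.72  2.37  2.24  0.51 -2.28] 0.0 0.0
-36 37 0.0115 [0.547 0.056 0.15 ] [ 0.33  0.48 -0.7   2.38  2.19  0.47 -2.25] 0.0 0.0
-52 35 0.0115 [0.535 0.055 0.153] [ 0.3   0.44 -0.67  2.38  2.12  0.41 -2.19] 0.0 0.0
-68 32.5 0.0115 [0.524 0.054 0.156] [ 0.25  0.39 -0.6   2.37  1.99  0.33 -2.08] 0.0 0.0
-84 30 0.0115 [0.513 0.053 0.159] [ 0.19  0.36 -0.52  2.36  1.81  0.27 -1.92] 0.0 0.0
-100 27.5 0.0115 [0.503 0.052 0.161] [ 0.17  0.33 -0.5   2.36  1.53  0.24 -1.65] 0.0 0.0
-116 25 0.0115 [0.492 0.051 0.163] [ 0.24  0.32 -0.58  2.34  1.26  0.27 -1.38] 0.0 0.0
-130 23 0.0115 [0.483 0.05  0.165] [ 0.3   0.32 -0.66  2.33  1.1   0.31 -1.22] 0.0 0.0
-145 21 0.0115 [0.472 0.049 0.166] [ 0.36  0.32 -0.72  2.33  0.97  0.35 -1.11] 0.0 0.0
-160 19 0.0115 [0.462 0.048 0.167] [ 0.41  0.32 -0.79  2.32  0.88  0.39 -1.02] 0.0 0.0
-175 17.5 0.0115 [0.45  0.047 0.168] [ 0.44  0.32 -0.82  2.32  0.82  0.42 -0.96] 0.0 0.0
-190 16.5 0.0115 [0.437 0.046 0.168] [ 0.46  0.3  -0.85  2.33  0.77  0.43 -0.93] 0.0 0.0
-200 16 0.0115 [0.429 0.045 0.169] [ 0.47  0.29 -0.87  2.34  0.75  0.43 -0.91] 0.0 0.0
```

```bash
python3 -m creep '[{"rx":0.5,"ry":0,"rz":0,"tx":-0.6,"ty":-7,"tz":-5.5,"hand":1},{"rx":1.5,"ry":0,"rz":0,"tx":-0.6,"ty":-14,"tz":-13,"hand":1},{"rx":3,"ry":0,"rz":0,"tx":-0.6,"ty":-23,"tz":-23,"hand":1},{"rx":5,"ry":0,"rz":0,"tx":-0.6,"ty":-30.5,"tz":-33,"hand":1},{"rx":7.5,"ry":0,"rz":0,"tx":-0.6,"ty":-37,"tz":-42,"hand":1},{"rx":10,"ry":0,"rz":0,"tx":-0.6,"ty":-43.5,"tz":-51,"hand":1},{"rx":10,"ry":0,"rz":0,"tx":-0.6,"ty":-43.5,"tz":-51,"hand":1}]'; python3 - <<'E'
from plan import *
st=S()
rel(*pose(-84,30,.0115),st)
f=grab("wrist","w8");g=grab("side","s8")
E
```

```text
clock: 9.3
position: [0.5132, 0.0532, 0.1601]
tool_rot: [2.616, -0.001, 1.66]
force: [-0.8, 0.8, -0.7]
grip_width: 0.019
t 9.3 pos [0.5132 0.0532 0.1601] rpy [ 1.4987e+02 -5.0000e-02  9.5090e+01] F [-0.8  0.8 -0.7] w 0.019 q [ 0.13  0.34 -0.48  2.36  1.78  0.26 -1.91]
t [-0.4 -0.5  1.2] r [ 0.13 -0.08  0.05]
```

View pics/w8.png

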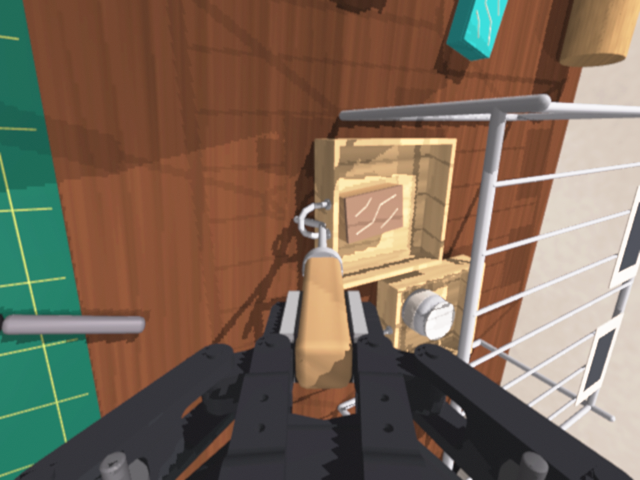

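View pics/s8.png

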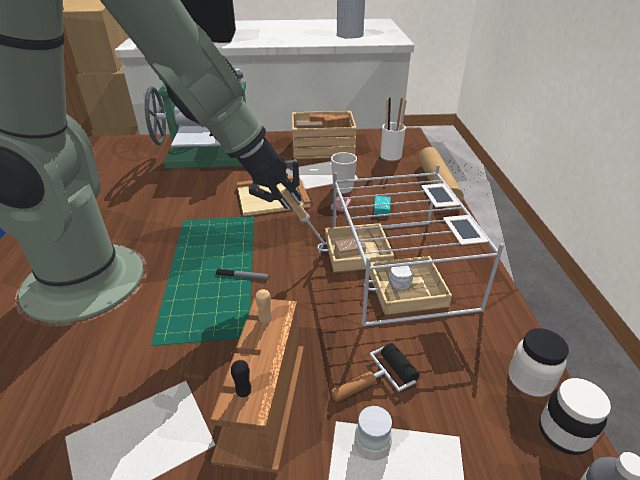

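Tray follows the hook (loop at ~(312,220) in the wrist view; tray front now ahead of the bar). Continue.

```bash
python3 - <<'E'
from plan import *
st=bot.observe()
W=[(-100,28),(-115,25.5),(-130,23),(-145,21),(-160,19),(-175,17.5),(-190,16.5),(-202,16)]
for dx,t in W: rel(*pose(dx,t,.0115),st)
E
```

```text
t [-0.4 -9.4 -7.5] r [ 2.16 -0.08  0.14]
t [ -0.4 -16.6 -14.2] r [ 4.66 -0.07  0.15]
t [ -0.3 -23.9 -20.7] r [ 7.16 -0.07  0.15]
t [ -0.3 -32.4 -27.1] r [ 9.16 -0.07  0.15]
t [ -0.3 -40.9 -33.4] r [11.16 -0.07  0.15]
t [ -0.3 -50.5 -39.8] r [12.66 -0.06  0.15]
t [ -0.2 -61.3 -46.6] r [13.66 -0.06  0.15]
t [ -0.2 -70.6 -52.2] r [14.16 -0.06  0.15]
```

```bash
python3 -m creep '[{"rx":2.1,"ry":0,"rz":0,"tx":-0.3,"ty":-9.4,"tz":-7.5,"hand":1},{"rx":4.6,"ry":0,"rz":0,"tx":-0.3,"ty":-16.6,"tz":-14.2,"hand":1},{"rx":7.1,"ry":0,"rz":0,"tx":-0.3,"ty":-24,"tz":-20.7,"hand":1},{"rx":9.1,"ry":0,"rz":0,"tx":-0.3,"ty":-32.4,"tz":-27,"hand":1},{"rx":11.1,"ry":0,"rz":0,"tx":-0.3,"ty":-41,"tz":-33.4,"hand":1},{"rx":12.6,"ry":0,"rz":0,"tx":-0.3,"ty":-50.5,"tz":-40,"hand":1},{"rx":13.6,"ry":0,"rz":0,"tx":-0.3,"ty":-61,"tz":-46.5,"hand":1},{"rx":14.1,"ry":0,"rz":0,"tx":-0.3,"ty":-70.5,"tz":-52,"hand":1}]'; python3 -m creep '[{"rx":0,"ry":0,"rz":0,"tx":0,"ty":0,"tz":0,"hand":1},{"rx":0,"ry":0,"rz":0,"tx":0,"ty":0,"tz":0,"hand":1}]';python3 - <<'E'
from plan import *
st=S()
rel(*pose(-202,16,.0115),st)
f=grab("wrist","w9");g=grab("side","s9");np.save("w9.npy",f,allow_pickle=True)
E
```

```text
clock: 10.2
position: [0.4261, 0.0442, 0.1678]
tool_rot: [2.865, 0.0, 1.659]
force: [2.7, -0.4, -1.1]
grip_width: 0.0188
clock: 10.4
position: [0.4267, 0.0445, 0.168]
tool_rot: [2.863, 0.0, 1.66]
force: [0.9, -0.9, -0.4]
grip_width: 0.0188
t 10.4 pos [0.4267 0.0445 0.168 ] rpy [164.06   0.    95.09] F [ 0.9 -0.9 -0.4] w 0.0188 q [ 0.3   0.25 -0.67  2.34  0.62  0.39 -0.79]
t [ 0.8  0.2 -0.7] r [-0.06 -0.02  0.08]
```

View pics/w9.png

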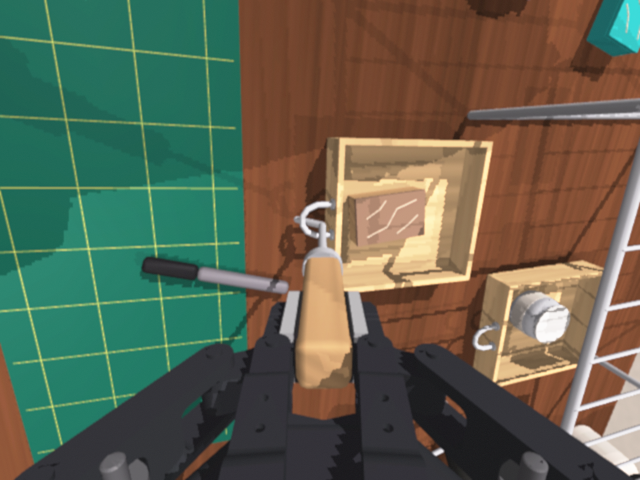

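View pics/s9.png

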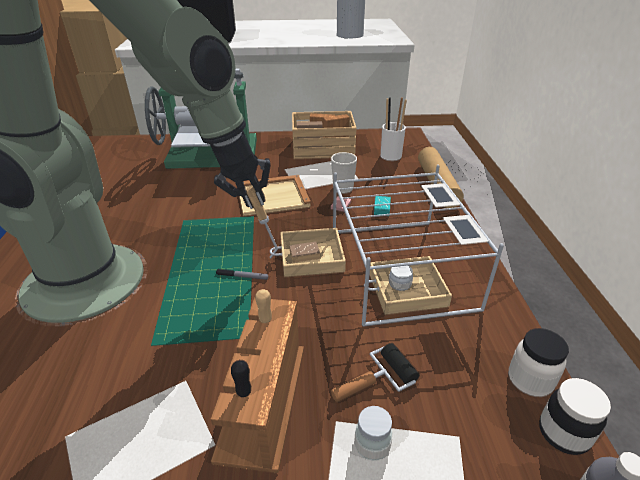

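```bash
python3 - <<'E'
from plan import *
f=np.load("w9.npy",allow_pickle=True).item()
cv2.imwrite("pics/w9c.png",cv2.resize(f["pixels"][120:300,280:510],None,fx=3.4,fy=3.3,interpolation=2))
E
```

```text
(no output)
```

View pics/w9c.png

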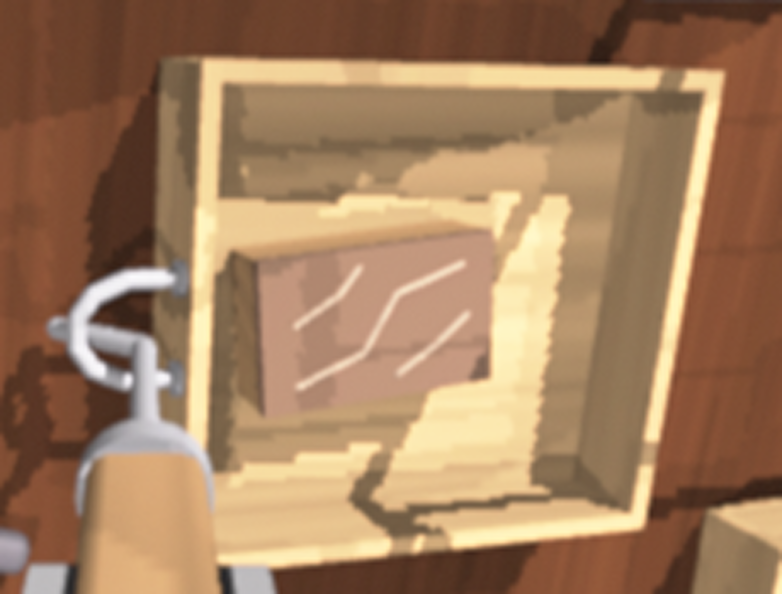

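```bash
python3 - <<'E'
from plan import *
f=np.load("w9.npy",allow_pickle=True).item()
p=lambda u,v,z:onz(f,(280+u/3.4,120+v/3.3),z)
T=[p(203,58,.035),p(724,72,.035),p(645,528,.035)];print(np.round(T,4))
B=np.array([p(*q,.028) for q in[(258,262),(491,230),(490,378),(265,415)]]);print(B.round(4),B.mean(0))
for i,j in((1,0),(2,3)): d=B[i]-B[j];print(np.degrees(np.arctan2(d[1],d[0])),np.linalg.norm(d))
for i,j in((0,3),(1,2)): d=B[i]-B[j];print(np.degrees(np.arctan2(-d[0],d[1])),np.linalg.norm(d))
print("loopbar",p(75,325,.026),"bar",[onz(f,q,.16).round(4) for q in[(632,170),(575,430)]])
print("marker",onz(f,(287,287),.008))
E
```

```text
[[ 0.4723  0.1222  0.035 ]
 [ 0.6223  0.1309  0.035 ]
 [ 0.6321 -0.0092  0.035 ]]
[[0.4954 0.0711 0.028 ]
 [0.5632 0.0827 0.028 ]
 [0.5716 0.0387 0.028 ]
 [0.5028 0.0275 0.028 ]] [0.53325638 0.05502412 0.028     ]
9.64114596687957 0.06878149010657464
9.242615297637235 0.06970851373084698
9.666821302076789 0.04422320542209978
10.852231754868036 0.04471805609714613
loopbar [0.44799478 0.05230245 0.026     ] bar [array([0.6146, 0.1185, 0.16  ]), array([ 0.6524, -0.0854,  0.16  ])]
marker [ 0.441998   -0.02133638  0.008     ]
```

```bash
python3 - <<'E'
from plan import *
st=bot.observe()
for a in [(-196,16,.0115),(-186,16,.0265),(-176,16,.042),(-180,16,.09),(-184,12,.13),(-188,4,.17)]: rel(*pose(*a),st)
E
```

```text
t [0.4 5.7 1. ] r [-0.05 -0.05  0.09]
t [  0.4  19.4 -10.7] r [-0.05 -0.05  0.09]
t [  0.4  33.3 -22.9] r [-0.05 -0.05  0.09]
t [  0.4  42.7 -70.1] r [-0.05 -0.05  0.09]
t [   0.5   59.1 -108.2] r [ 3.95 -0.05  0.1 ]
t [   0.4   84.5 -142.5] r [11.95 -0.04  0.1 ]
```

```bash
python3 -m creep '[{"rx":0,"ry":0,"rz":0,"tx":0.4,"ty":5.7,"tz":1,"hand":1},{"rx":0,"ry":0,"rz":0,"tx":0.4,"ty":5.7,"tz":1,"hand":1},{"rx":0,"ry":0,"rz":0,"tx":0.4,"ty":12.5,"tz":-5,"hand":1},{"rx":0,"ry":0,"rz":0,"tx":0.4,"ty":19.4,"tz":-10.7,"hand":1},{"rx":0,"ry":0,"rz":0,"tx":0.4,"ty":26.4,"tz":-17,"hand":1},{"rx":0,"ry":0,"rz":0,"tx":0.4,"ty":33.3,"tz":-23,"hand":1},{"rx":0,"ry":0,"rz":0,"tx":0.4,"ty":33.3,"tz":-23,"hand":1}]';python3 - <<'E'
from plan import *
st=S()
f=grab("wrist","w10");g=grab("side")
a=cv2.resize(f["pixels"][120:300,280:400],None,fx=3.3,fy=3.3,interpolation=2)
b=cv2.resize(g["pixels"][170:290,230:350],None,fx=3.3,fy=4.95,interpolation=2)
cv2.imwrite("pics/w10c.png",np.hstack([a,b]))
E
```

```text
clock: 11.2
position: [0.4532, 0.0477, 0.2001]
tool_rot: [2.862, -0.001, 1.659]
force: [-0.4, -0.5, -1.1]
grip_width: 0.019
t 11.2 pos [0.4532 0.0477 0.2001] rpy [ 1.6397e+02 -5.0000e-02  9.5080e+01] F [-0.4 -0.5 -1.1] w 0.019 q [ 0.38  0.24 -0.74  2.25  0.49  0.49 -0.65]
```

View pics/w10c.png

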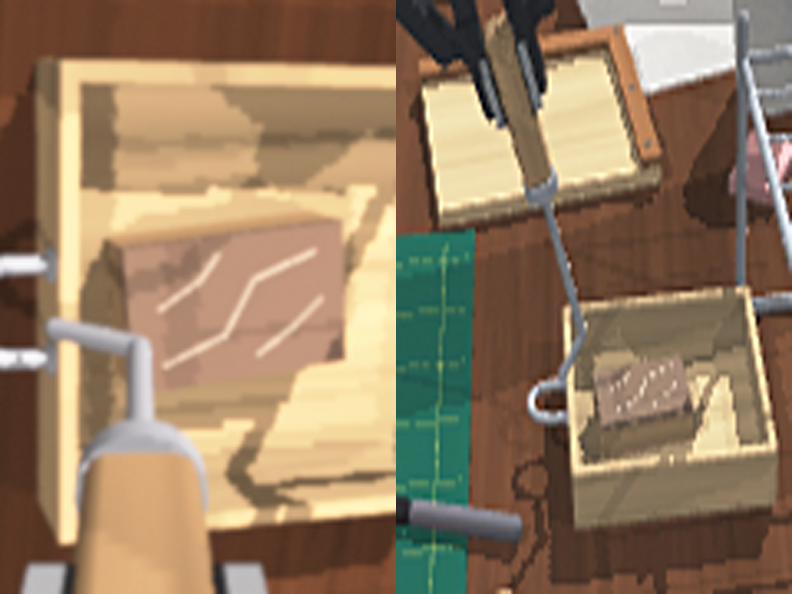

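```bash
python3 - <<'E'
from h import *
st=bot.observe()
o=R.from_euler("xyz",np.radians([180,0,78.9]))
rel([.42,.045,.32],R.from_euler("xyz",np.radians([172,0,92])),st)
rel([.387,-.348,.33],o,st)
E
python3 -m creep '[{"rx":0,"ry":0,"rz":0,"tx":0,"ty":8,"tz":-48,"hand":1},{"rx":4,"ry":0,"rz":0,"tx":0,"ty":16,"tz":-96,"hand":1},{"rx":8,"ry":0,"rz":0,"tx":0,"ty":16,"tz":-125,"hand":1}]'
python3 - <<'E'
from h import *
st=S()
o=R.from_euler("xyz",np.radians([180,0,78.9]))
rel([.387,-.348,.33],o,st)
E
```

```text
t [   0.6    2.1 -125. ] r [ 7.94 -0.67  3.  ]
t [-388.   -60.1 -153.4] r [15.83 -2.28 16.07]
clock: 11.6
position: [0.4331, 0.0464, 0.327]
tool_rot: [3.003, -0.001, 1.661]
force: [1.1, -0.3, -1.7]
grip_width: 0.0188
t 11.6 pos [0.4331 0.0464 0.327 ] rpy [ 1.7207e+02 -6.0000e-02  9.5160e+01] F [ 1.1 -0.3 -1.7] w 0.0188 q [ 0.59  0.08 -0.89  2.    0.11  0.96 -0.26]
t [-388.7  -80.1  -14.6] r [ 7.87 -1.18 16.23]
```

```bash
python3 -m creep '[{"rx":1,"ry":-0.2,"rz":2,"tx":-49,"ty":-10,"tz":-2,"hand":1},{"rx":2,"ry":-0.3,"rz":4,"tx":-98,"ty":-20,"tz":-4,"hand":1},{"rx":3,"ry":-0.5,"rz":6,"tx":-146,"ty":-30,"tz":-6,"hand":1},{"rx":4,"ry":-0.6,"rz":8,"tx":-195,"ty":-40,"tz":-8,"hand":1},{"rx":5,"ry":-0.8,"rz":10,"tx":-244,"ty":-50,"tz":-10,"hand":1},{"rx":6,"ry":-0.9,"rz":12,"tx":-293,"ty":-60,"tz":-11,"hand":1},{"rx":7,"ry":-1,"rz":14,"tx":-341,"ty":-70,"tz":-13,"hand":1},{"rx":7.9,"ry":-1.2,"rz":16.2,"tx":-388.7,"ty":-80,"tz":-14.6,"hand":1}]'
python3 -m creep '[{"rx":0,"ry":0,"rz":0,"tx":0,"ty":0,"tz":0,"hand":1},{"rx":0,"ry":0,"rz":0,"tx":0,"ty":0,"tz":0,"hand":1}]'
python3 - <<'E'
from h import *
st=S()
o=R.from_euler("xyz",np.radians([180,0,78.9]))
rel([.387,-.348,.192],o,st)
E
```

```text
clock: 12.4
position: [0.386, -0.3507, 0.3265]
tool_rot: [-3.14, 0.001, 1.374]
force: [1.9, 0.5, 0.6]
grip_width: 0.0186
clock: 12.6
position: [0.3865, -0.3491, 0.326]
tool_rot: [-3.14, -0.0, 1.375]
force: [0.3, 1.1, -0.8]
grip_width: 0.0186
t 12.6 pos [ 0.3865 -0.3491  0.326 ] rpy [-179.9    -0.     78.77] F [ 0.3  1.1 -0.8] w 0.0186 q [ 1.03  0.3  -0.52  1.73  0.16  1.16  0.27]
t [  1.2   0.5 134. ] r [-0.1  -0.01 -0.13]
```

```bash
python3 -m creep '[{"rx":0,"ry":0,"rz":0,"tx":1,"ty":0.5,"tz":48,"hand":1},{"rx":0,"ry":0,"rz":0,"tx":1,"ty":0.5,"tz":96,"hand":1},{"rx":0,"ry":0,"rz":0,"tx":1,"ty":0.5,"tz":134,"hand":1},{"rx":0,"ry":0,"rz":0,"tx":1,"ty":0.5,"tz":134,"hand":1},{"rx":0,"ry":0,"rz":0,"tx":1,"ty":0.5,"tz":134,"hand":1}]'
python3 - <<'E'
from h import *
st=S()
o=R.from_euler("xyz",np.radians([180,0,78.9]))
rel([.446,-.360,.192],o,st)
f=grab("wrist","w11");np.save("w11.npy",f,allow_pickle=True)
cv2.imwrite("pics/w11c.png",cv2.resize(f["pixels"][180:330,260:460],None,fx=4,fy=4,interpolation=2))
E
```

```text
clock: 13.1
position: [0.3882, -0.3472, 0.1941]
tool_rot: [-3.141, 0.0, 1.378]
force: [0.9, 0.3, -1.4]
grip_width: 0.0189
t 13.1 pos [ 0.3882 -0.3472  0.1941] rpy [-1.7999e+02  3.0000e-02  7.8940e+01] F [ 0.9  0.3 -1.4] w 0.0189 q [ 0.99  0.44 -0.49  1.89  0.26  0.87  0.17]
t [-1.5 59.2  2.1] r [-0.01  0.03  0.04]
```

View pics/w11c.png

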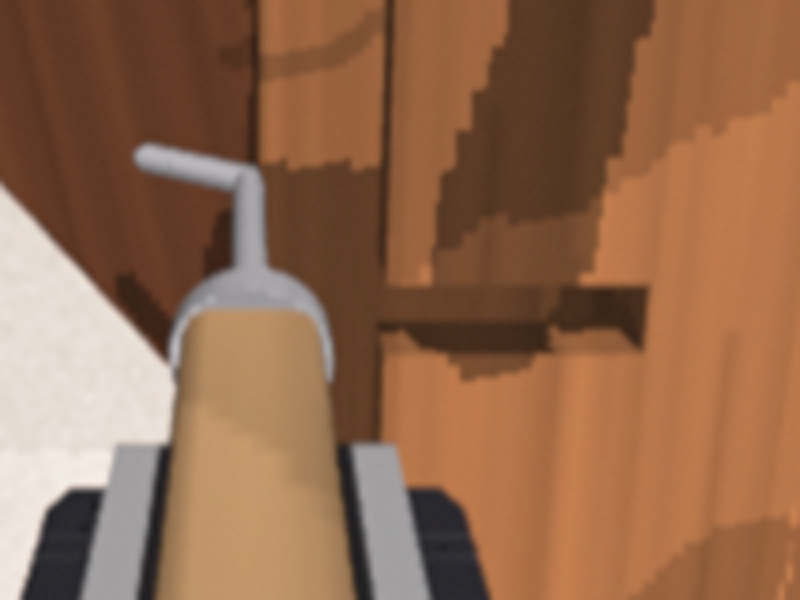

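```bash
python3 - <<'E'
from h import *
f=np.load("w11.npy",allow_pickle=True).item()
p=lambda u,v,z:onz(f,(260+u/4,180+v/4),z)
for v in(287,352): print(v,p(385,v,.135),p(645,v,.135))
m=(p(385,319.5,.135)+p(645,319.5,.135))/2; e=p(645,319.5,.135)
d=np.array([np.cos(np.radians(-11.1)),np.sin(np.radians(-11.1))]); n=np.array([-d[1],d[0]])
r=R.from_euler("xyz",f["st"]["tool_rot"]);x=f["st"]["position"]
h=x+r.apply([.0018,.0005,.059])
print("hook pred",h, "lateral hook-slot mm",(h-m)[:2]@n*1000,"to end-7",((e-h)[:2]@d)*1000-7)
# rod bend observed at crop (248,180): 
b=p(248,178,x[2]-.1378); print("bend obs",b,"lat",(b-m)[:2]@n*1000)
E
```

```text
287 [ 0.41081813 -0.34558728  0.135     ] [ 0.45150738 -0.35353605  0.135     ]
352 [ 0.40901131 -0.35666947  0.135     ] [ 0.45037328 -0.36475206  0.135     ]
hook pred [ 0.38903577 -0.34553566  0.13513826] lateral hook-slot mm 1.4060976339750204 to end-7 56.36211451804021
bend obs [ 0.38840358 -0.34529629  0.05633917] lat 1.5192776106280546
```

```bash
python3 -m creep '[{"rx":0,"ry":0,"rz":0,"tx":-1.5,"ty":0,"tz":0,"hand":1},{"rx":0,"ry":0,"rz":0,"tx":-1.5,"ty":20,"tz":0,"hand":1},{"rx":0,"ry":0,"rz":0,"tx":-1.5,"ty":40,"tz":0,"hand":1},{"rx":0,"ry":0,"rz":0,"tx":-1.5,"ty":57.5,"tz":0,"hand":1},{"rx":0,"ry":0,"rz":0,"tx":-1.5,"ty":57.5,"tz":0,"hand":1},{"rx":0,"ry":0,"rz":0,"tx":-1.5,"ty":57.5,"tz":0,"hand":1}]'
python3 - <<'E'
from h import *
st=S()
f=grab("wrist","w12");g=grab("side")
a=cv2.resize(f["pixels"][180:330,250:400],None,fx=3,fy=4,interpolation=2)
b=cv2.resize(g["pixels"][270:420,200:310],None,fx=3,fy=4,interpolation=2)
cv2.imwrite("pics/w12c.png",np.hstack([a,b]))
E
```

```text
clock: 13.75
position: [0.4437, -0.3606, 0.1941]
tool_rot: [3.141, 0.001, 1.376]
force: [-0.1, -0.1, -0.1]
grip_width: 0.0188
t 13.75 pos [ 0.4437 -0.3606  0.1941] rpy [1.7995e+02 8.0000e-02 7.8860e+01] F [-0.1 -0.1 -0.1] w 0.0188 q [ 0.92  0.51 -0.48  1.76  0.29  0.93  0.13]
```

View pics/w12c.png

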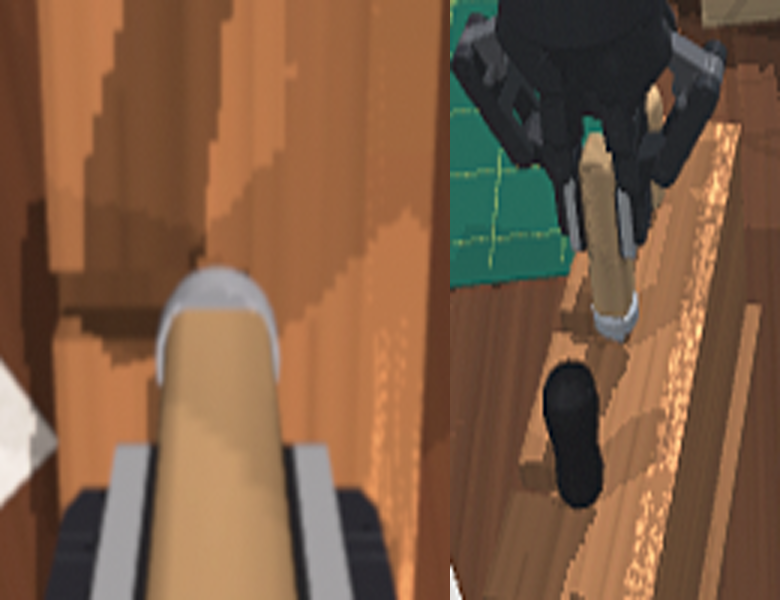

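```bash
python3 -m creep '[{"rx":0,"ry":0,"rz":0,"tx":0,"ty":1,"tz":5,"hand":1},{"rx":0,"ry":0,"rz":0,"tx":0,"ty":1,"tz":9.5,"hand":1},{"rx":0,"ry":0,"rz":0,"tx":0,"ty":1,"tz":10.5,"hand":1},{"rx":0,"ry":0,"rz":0,"tx":0,"ty":1,"tz":10.5,"hand":1},{"rx":0,"ry":0,"rz":0,"tx":0,"ty":1,"tz":10.5,"hand":1}]'
python3 - <<'E'
from h import *
st=S()
E
```

```text
clock: 14.35
position: [0.4444, -0.3607, 0.1828]
tool_rot: [-3.141, 0.001, 1.376]
force: [-3.3, 0.6, 7.5]
grip_width: 0.0192
t 14.35 pos [ 0.4444 -0.3607  0.1828] rpy [-1.7998e+02  6.0000e-02  7.8850e+01] F [-3.3  0.6  7.5] w 0.0192 q [ 0.91  0.53 -0.47  1.77  0.3   0.91  0.12]
```

```bash
python3 -m creep '[{"rx":0,"ry":0,"rz":0,"tx":0,"ty":0,"tz":-0.5,"hand":0.5},{"rx":0,"ry":0,"rz":0,"tx":0,"ty":0,"tz":-0.5,"hand":0},{"rx":0,"ry":0,"rz":0,"tx":0,"ty":0,"tz":-0.5,"hand":0},{"rx":0,"ry":0,"rz":0,"tx":0,"ty":0,"tz":-0.5,"hand":0}]'
python3 - <<'E'
from h import *
st=S()
E
python3 -m creep '[{"rx":0,"ry":0,"rz":0,"tx":0,"ty":0,"tz":-30,"hand":0},{"rx":0,"ry":0,"rz":0,"tx":0,"ty":0,"tz":-75,"hand":0},{"rx":0,"ry":0,"rz":0,"tx":0,"ty":0,"tz":-125,"hand":0},{"rx":0,"ry":0,"rz":0,"tx":0,"ty":0,"tz":-150,"hand":0},{"rx":0,"ry":0,"rz":0,"tx":0,"ty":0,"tz":-150,"hand":0}]'
python3 - <<'E'
from h import *
st=S()
f=grab("wrist","w13");g=grab("side")
a=cv2.resize(f["pixels"][180:330,250:400],None,fx=3,fy=4,interpolation=2)
b=cv2.resize(g["pixels"][270:420,200:310],None,fx=3,fy=4,interpolation=2)
cv2.imwrite("pics/w13c.png",np.hstack([a,b]))
E
```

```text
clock: 14.75
position: [0.4447, -0.3606, 0.1831]
tool_rot: [-3.141, 0.001, 1.376]
force: [-0.5, 1.0, 0.2]
grip_width: 0.0427
t 14.75 pos [ 0.4447 -0.3606  0.1831] rpy [-1.7999e+02  3.0000e-02  7.8860e+01] F [-0.5  1.   0.2] w 0.0427 q [ 0.91  0.53 -0.47  1.77  0.3   0.91  0.12]
clock: 15.25
position: [0.4459, -0.3611, 0.337]
tool_rot: [3.137, 0.003, 1.376]
force: [0.2, 0.7, -0.3]
grip_width: 0.0429
t 15.25 pos [ 0.4459 -0.3611  0.337 ] rpy [179.72   0.19  78.85] F [ 0.2  0.7 -0.3] w 0.0429 q [ 0.95  0.38 -0.51  1.59  0.2   1.22  0.21]
```

View pics/w13c.png

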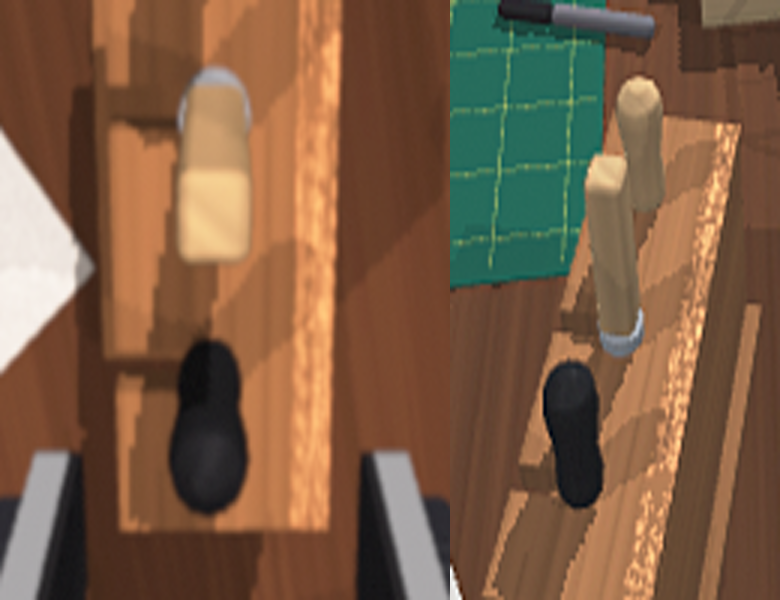

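View pics/w13.png

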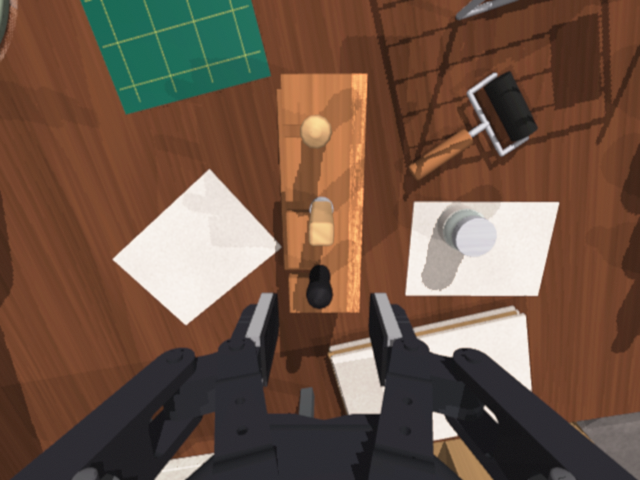

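```bash
python3 - <<'E'
from fit import *
P=fit(False);st=S();q0=st["qpos"]
for yaw in (9.6,-170.4):
  q=q0
  for x in ([.533,.055,.30],[.533,.055,.015],[.72,.385,.12],[.72,.385,.022]):
    q,e,a=ik(np.array(x),R.from_euler("xyz",[np.pi,0,np.radians(yaw)]),P,q); print(yaw,x,q.round(2),round(e,1),round(a,1))
rel([.50,.05,.33],[np.pi,0,np.radians(-170.4)],st)
rel([.50,.05,.33],[np.pi,0,np.radians(9.6)],st)
E
```

```text
t 15.35 pos [ 0.4447 -0.3606  0.3333] rpy [1.7999e+02 6.0000e-02 7.8860e+01] F [-0.5 -0.  -1.1] w 0.0428 q [ 0.95  0.38 -0.51  1.59  0.2   1.22  0.21]
9.6 [0.533, 0.055, 0.3] [ 0.12  0.34 -0.44  1.73  0.16  1.11 -1.77] 0.0 0.0
9.6 [0.533, 0.055, 0.015] [-0.03  0.72 -0.25  1.98  0.35  0.49 -1.93] 0.0 0.0
9.6 [0.72, 0.385, 0.12] [-0.44  0.96 -0.28  1.06  0.25  1.16 -2.11] 0.0 0.0
9.6 [0.72, 0.385, 0.022] [-0.44  1.06 -0.26  1.1   0.27  1.01 -2.12] 0.0 0.0
-170.4 [0.533, 0.055, 0.3] [ 0.53  0.48 -1.05  1.71  0.44  1.21  1.11] 0.0 0.0
-170.4 [0.533, 0.055, 0.015] [ 0.31  0.83 -0.74  1.96  0.87  0.71  0.76] 0.0 0.0
-170.4 [0.72, 0.385, 0.12] [-0.24  1.05 -0.79  1.04  0.7   1.29  0.81] 0.0 0.0
-170.4 [0.72, 0.385, 0.022] [-0.24  1.15 -0.76  1.09  0.75  1.16  0.77] 0.0 0.0
t [413.5 -25.1   2.8] r [-5.0000e-02  5.0000e-02 -1.1074e+02]
t [413.5 -25.1   2.8] r [5.000e-02 5.000e-02 6.926e+01]
```

```bash
python3 -m creep '[{"rx":0,"ry":0,"rz":-8.5,"tx":45,"ty":-3,"tz":0,"hand":-0.5},{"rx":0,"ry":0,"rz":-17,"tx":90,"ty":-6,"tz":0,"hand":-0.5},{"rx":0,"ry":0,"rz":-25.5,"tx":135,"ty":-9,"tz":0,"hand":-0.5},{"rx":0,"ry":0,"rz":-34,"tx":180,"ty":-12,"tz":0,"hand":-0.5},{"rx":0,"ry":0,"rz":-42.5,"tx":225,"ty":-15,"tz":0,"hand":-0.5},{"rx":0,"ry":0,"rz":-51,"tx":270,"ty":-17,"tz":0,"hand":-0.5},{"rx":0,"ry":0,"rz":-59.5,"tx":315,"ty":-19,"tz":0,"hand":-0.5},{"rx":0,"ry":0,"rz":-68,"tx":355,"ty":-21,"tz":0,"hand":-0.5}]'
python3 - <<'E'
from h import *
rel([.51,.051,.30],[np.pi,0,np.radians(-170.4)],S())
E
```

```text
clock: 16.15
position: [0.4923, -0.0061, 0.3321]
tool_rot: [-3.141, -0.001, 2.57]
force: [0.6, 0.1, -0.8]
grip_width: 0.064
t 16.15 pos [ 0.4923 -0.0061  0.3321] rpy [-1.7994e+02 -6.0000e-02  1.4725e+02] F [ 0.6  0.1 -0.8] w 0.064 q [ 0.62  0.31 -0.9   1.77  0.26  1.19  0.64]
t [16.  57.6 32.1] r [-3.000e-02 -8.000e-02 -4.235e+01]
```

```bash
python3 -m creep '[{"rx":0,"ry":0,"rz":-8.5,"tx":4,"ty":15,"tz":8,"hand":-0.5},{"rx":0,"ry":0,"rz":-17,"tx":8,"ty":30,"tz":16,"hand":-0.5},{"rx":0,"ry":0,"rz":-25.5,"tx":12,"ty":45,"tz":24,"hand":-0.5},{"rx":0,"ry":0,"rz":-34,"tx":16,"ty":57,"tz":32,"hand":-0.5},{"rx":0,"ry":0,"rz":-42.3,"tx":16,"ty":57,"tz":32,"hand":-0.5},{"rx":0,"ry":0,"rz":-42.3,"tx":16,"ty":57,"tz":32,"hand":-0.5}]'
python3 - <<'E'
from h import *
S();f=grab("wrist","w14");np.save("w14.npy",f,allow_pickle=True)
E
```

```text
clock: 16.75
position: [0.51, 0.0485, 0.2996]
tool_rot: [3.141, -0.002, -2.978]
force: [0.4, -0.7, 0.1]
grip_width: 0.0643
t 16.75 pos [0.51   0.0485 0.2996] rpy [ 1.7996e+02 -1.4000e-01 -1.7063e+02] F [ 0.4 -0.7  0.1] w 0.0643 q [ 0.58  0.43 -1.05  1.77  0.4   1.18  1.14]
```

View pics/w14.png

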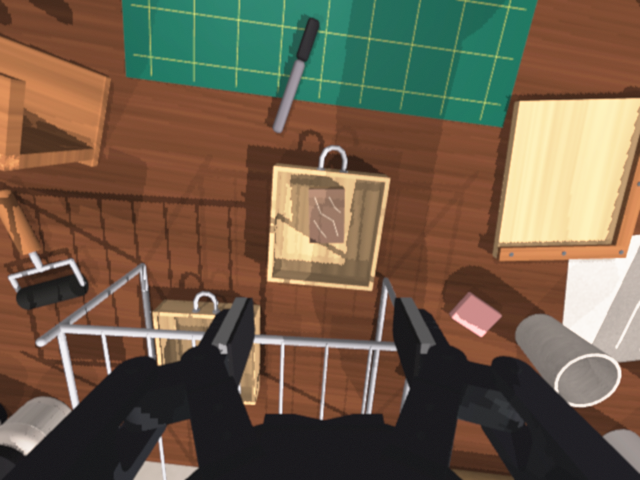

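```bash
python3 - <<'E'
from h import *
f=np.load("w14.npy",allow_pickle=True).item()
cv2.imwrite("pics/w14a.png",cv2.resize(f["pixels"][150:300,255:400],None,fx=5,fy=4,interpolation=2))
cv2.imwrite("pics/w14b.png",cv2.resize(f["pixels"][85:275,480:640],None,fx=4,fy=3,interpolation=2))
E
```

```text
(no output)
```

View pics/w14a.png

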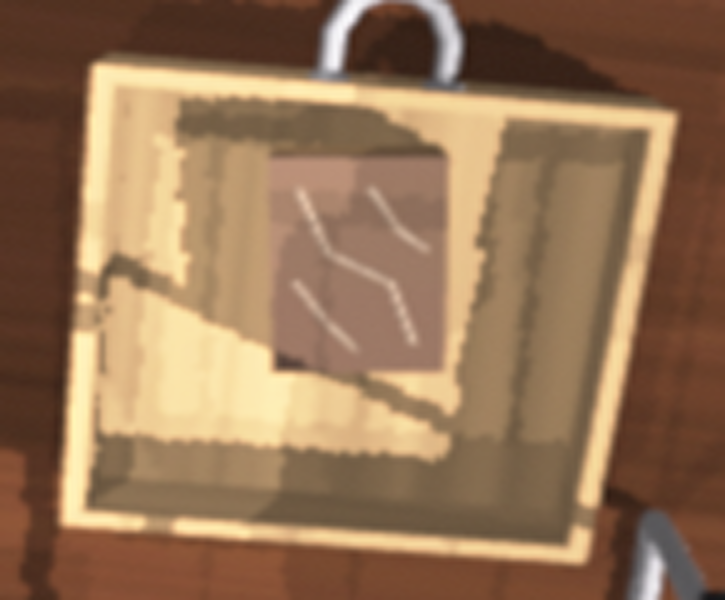

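View pics/w14b.png

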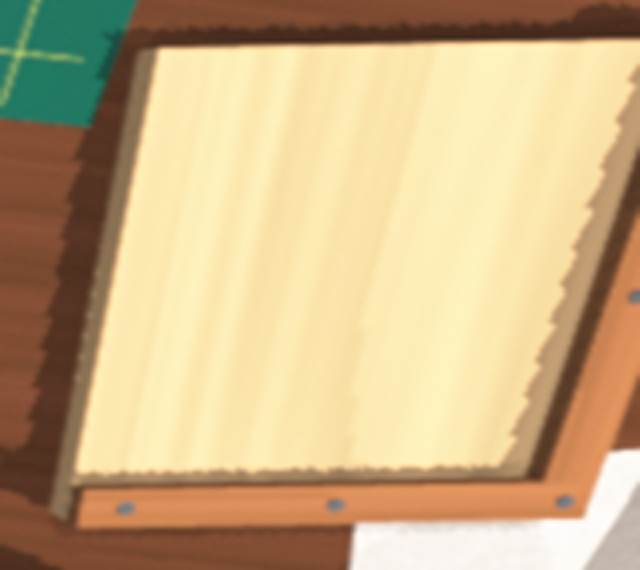

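```bash
python3 - <<'E'
from h import *
f=np.load("w14.npy",allow_pickle=True).item()
a=lambda u,v,z:onz(f,(255+u/5,150+v/4),z); b=lambda u,v,z:onz(f,(480+u/4,85+v/3),z)
B=np.array([a(*p,.028) for p in [(272,157),(446,157),(446,370),(274,370)]]);print(B.round(4),B.mean(0).round(4))
for i,j in((3,0),(2,1)): d=B[i]-B[j];print(np.degrees(np.arctan2(d[1],d[0])),np.linalg.norm(d))
c=b(545,481,.02);e=b(80,487,.02);l=b(640,190,.02);print("corner",c,e,l)
d=c-e;print("yaw far",np.degrees(np.arctan2(-d[0],d[1])),np.linalg.norm(d));d=c-l;print("yaw left",np.degrees(np.arctan2(d[1],d[0])))
o=b(585,516,.02);o2=b(77,527,.02);d=o-o2;print("outer",o,o2,np.degrees(np.arctan2(-d[0],d[1])),np.linalg.norm(d))
print("near right corner",b(155,47,.012),"near left?",b(640,40,.012))
E
```

```text
[[0.5025 0.0287 0.028 ]
 [0.4955 0.071  0.028 ]
 [0.5636 0.0836 0.028 ]
 [0.5709 0.0396 0.028 ]] [0.5331 0.0557 0.028 ]
9.083403164148503 0.0692332102776825
10.5111636206034 0.06924229397386672
corner [0.51113618 0.44102593 0.02      ] [0.53900366 0.28996733 0.02      ] [0.38952199 0.41569601 0.02      ]
yaw far 10.452478093913056 0.15360760867259007
yaw left 11.76541728107816
outer [0.52453152 0.46140248 0.02      ] [0.5574202 0.2951641 0.02     ] 11.190910886412455 0.16946051466202006
near right corner [0.36108284 0.25684174 0.012     ] near left? [0.33529989 0.39705572 0.012     ]
```

```bash
python3 - <<'E'
from h import *
g=np.load("g.npy",allow_pickle=True).item()
print(onz(g,(225+320/4.5,165+65/4.5),.02),[onz(g,(225+u/4.5,165+v/4.5),.012) for u,v in((58,95),(83,217),(382,180))])
rel([.5331,.0557,.016],[np.pi,0,np.radians(-170.3)],S())
E
```

```text
[0.5196784  0.42912612 0.02      ] [array([0.3355299 , 0.41205051, 0.012     ]), array([0.36509366, 0.25337747, 0.012     ]), array([0.5576939 , 0.28569686, 0.012     ])]
t 16.8 pos [0.5102 0.0482 0.2999] rpy [ 1.7998e+02 -1.1000e-01 -1.7100e+02] F [ 1.  -0.4 -0.6] w 0.064 q [ 0.58  0.43 -1.05  1.77  0.4   1.18  1.13]
t [-24.4   3.7 283.9] r [ 0.02 -0.11 -0.7 ]
```

```bash
python3 -m creep '[{"rx":0,"ry":0,"rz":-0.7,"tx":-12,"ty":2,"tz":48,"hand":-0.5},{"rx":0,"ry":0,"rz":-0.7,"tx":-24.4,"ty":3.7,"tz":97,"hand":-0.5},{"rx":0,"ry":0,"rz":-0.7,"tx":-24.4,"ty":3.7,"tz":146,"hand":-0.5},{"rx":0,"ry":0,"rz":-0.7,"tx":-24.4,"ty":3.7,"tz":195,"hand":-0.5},{"rx":0,"ry":0,"rz":-0.7,"tx":-24.4,"ty":3.7,"tz":230,"hand":-0.5},{"rx":0,"ry":0,"rz":-0.7,"tx":-24.4,"ty":3.7,"tz":230,"hand":-0.5},{"rx":0,"ry":0,"rz":-0.7,"tx":-24.4,"ty":3.7,"tz":230,"hand":-0.5}]'
python3 - <<'E'
from h import *
rel([.5331,.0557,.016],[np.pi,0,np.radians(-170.3)],S())
f=grab("wrist","w15");np.save("w15.npy",f,allow_pickle=True)
E
```

```text
clock: 17.5
position: [0.5341, 0.0559, 0.0717]
tool_rot: [-3.141, -0.001, -2.972]
force: [0.0, 0.3, 1.4]
grip_width: 0.0638
t 17.5 pos [0.5341 0.0559 0.0717] rpy [-1.7998e+02 -4.0000e-02 -1.7028e+02] F [0.  0.3 1.4] w 0.0638 q [ 0.36  0.75 -0.82  1.92  0.75  0.81  0.86]
t [ 0.9  0.  55.7] r [-0.02 -0.04  0.02]
```

View pics/w15.png

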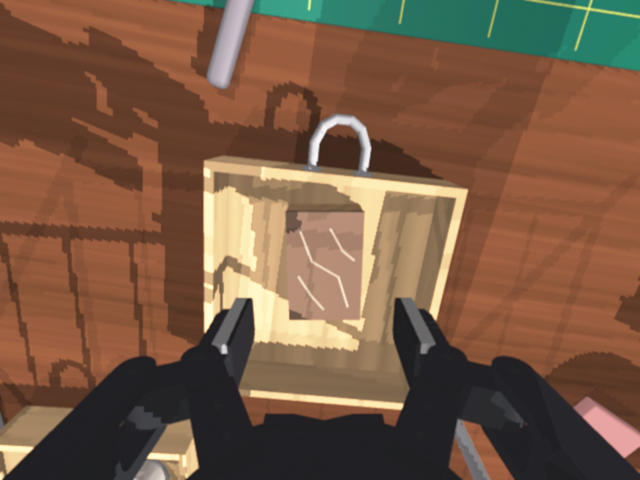

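```bash
python3 - <<'E'
from h import *
f=np.load("w15.npy",allow_pickle=True).item()
B=np.array([onz(f,p,.028) for p in [(287.5,211),(363.5,210.5),(361.5,319.5),(288,319)]]);print(B.round(4),B.mean(0).round(4))
for i,j in((3,0),(2,1)): d=B[i]-B[j];print(np.degrees(np.arctan2(d[1],d[0])),np.linalg.norm(d))
E
python3 -m creep '[{"rx":0,"ry":0,"rz":0,"tx":0.9,"ty":0,"tz":30,"hand":-0.5},{"rx":0,"ry":0,"rz":0,"tx":0.9,"ty":0,"tz":55.5,"hand":-0.5},{"rx":0,"ry":0,"rz":0,"tx":0.9,"ty":0,"tz":55.5,"hand":-0.5}]'
python3 - <<'E'
from h import *
S()
E
```

```text
[[0.5016 0.0286 0.028 ]
 [0.494  0.0709 0.028 ]
 [0.5632 0.0842 0.028 ]
 [0.5707 0.0384 0.028 ]] [0.5324 0.0555 0.028 ]
8.088719745871042 0.06980037773406927
10.87929964452843 0.07040714001747413
clock: 17.85
position: [0.5329, 0.055, 0.0153]
tool_rot: [-3.141, -0.001, -2.971]
force: [0.2, 0.6, 0.8]
grip_width: 0.0642
t 17.85 pos [0.5329 0.055  0.0153] rpy [-1.7994e+02 -6.0000e-02 -1.7023e+02] F [0.2 0.6 0.8] w 0.0642 q [ 0.31  0.83 -0.74  1.94  0.85  0.72  0.79]
```

```bash
python3 -m creep '[{"rx":0,"ry":0,"rz":0,"tx":0,"ty":0,"tz":0,"hand":0.4},{"rx":0,"ry":0,"rz":0,"tx":0,"ty":0,"tz":0,"hand":0.4},{"rx":0,"ry":0,"rz":0,"tx":0,"ty":0,"tz":0,"hand":0.4},{"rx":0,"ry":0,"rz":0,"tx":0,"ty":0,"tz":0,"hand":0.4}]' 40
python3 -m creep '[{"rx":0,"ry":0,"rz":0,"tx":0,"ty":0,"tz":-15,"hand":0.4},{"rx":0,"ry":0,"rz":0,"tx":0,"ty":0,"tz":-50,"hand":0.4},{"rx":0,"ry":0,"rz":0,"tx":0,"ty":0,"tz":-100,"hand":0.4},{"rx":0,"ry":0,"rz":0,"tx":0,"ty":0,"tz":-130,"hand":0.4},{"rx":0,"ry":0,"rz":0,"tx":0,"ty":0,"tz":-130,"hand":0.4}]'
python3 - <<'E'
from h import *
rel([.46,.38,.16],[np.pi,0,np.radians(-169)],S())
f=grab("wrist","w16");np.save("w16.npy",f,allow_pickle=True);grab("side","s16")
E
```

```text
clock: 18.25
position: [0.5342, 0.0557, 0.0177]
tool_rot: [-3.141, 0.002, -2.97]
force: [-2.2, -0.5, 7.6]
grip_width: 0.0435
clock: 18.75
position: [0.535, 0.0562, 0.1513]
tool_rot: [-3.14, 0.007, -2.97]
force: [0.7, 1.1, -2.5]
grip_width: 0.0436
t 18.75 pos [0.535  0.0562 0.1513] rpy [-179.92    0.38 -170.16] F [ 0.7  1.1 -2.5] w 0.0436 q [ 0.43  0.64 -0.91  1.88  0.63  0.93  0.96]
t [ 18.5 331.9  -9.3] r [-0.09  0.38 -1.16]
```

View pics/w16.png

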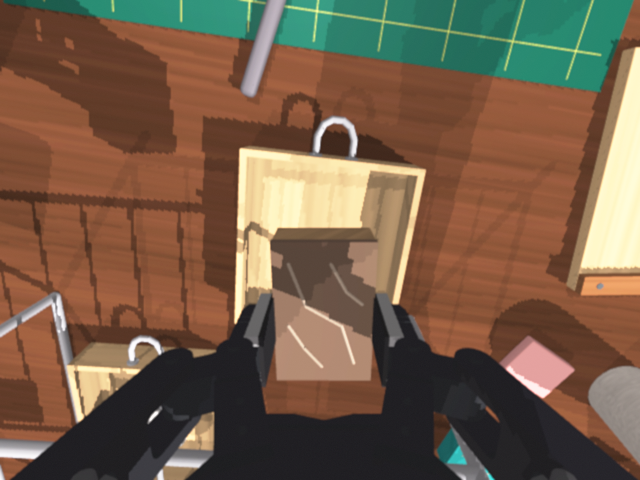

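```bash
python3 - <<'E'
from h import *
from scipy.optimize import least_squares
f=np.load("w16.npy",allow_pickle=True).item()
cv2.imwrite("pics/w16c.png",cv2.resize(f["pixels"][215:395,250:400],None,fx=5,fy=3.3,interpolation=2))
T=f["tool_from_camera"];K=cam(f)[0];Ti=np.linalg.inv(T)
def pt(p):
    q=Ti[:3,:3]@p+Ti[:3,3]; u=K@q; return u[:2]/u[2]
for p in [(35,-22.5,-10.3),(35,22.5,-10.3),(-35,-22.5,-10.3),(-35,22.5,-10.3),(35,-22.5,12.7),(35,22.5,12.7)]: print(p,pt(np.array(p)/1000).round(1))
E
```

```text
(35, -22.5, -10.3) [271.6 244.8]
(35, 22.5, -10.3) [380.  244.9]
(-35, -22.5, -10.3) [278.6 382.4]
(-35, 22.5, -10.3) [372.2 382.5]
(35, -22.5, 12.7) [278.7 229.2]
(35, 22.5, 12.7) [372.4 229.2]
```

View pics/w16c.png

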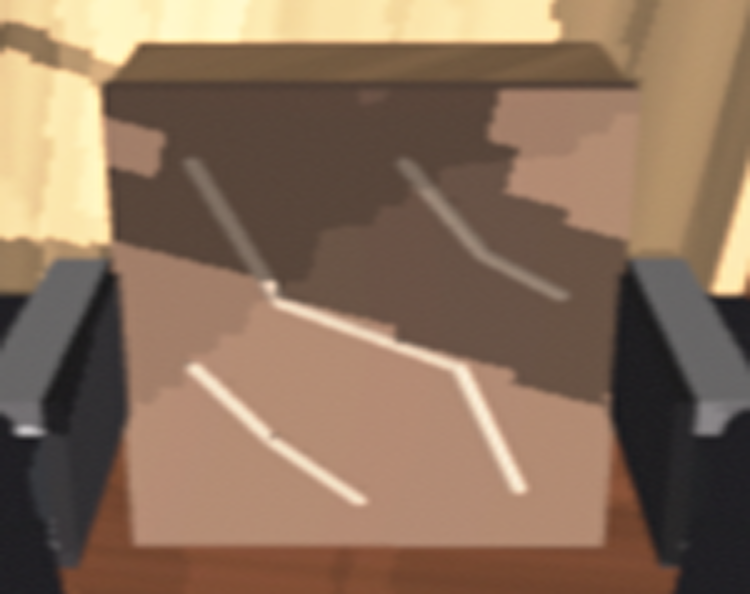

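```bash
cat > inhand.py <<'E'
from h import *
from scipy.optimize import least_squares
def fitblk(f,obs):
    T=f["tool_from_camera"];K=cam(f)[0];Ti=np.linalg.inv(T)
    def res(v):
        r=R.from_euler("xyz",[0,v[3],v[4]]); out=[]
        for (sx,sy,sz),uv in obs:
            p=np.array(v[:3])+r.apply([sx*.035,sy*.0225,sz*.0115])
            q=Ti[:3,:3]@p+Ti[:3,3];u=K@q;out+=list(u[:2]/u[2]-uv)
        return np.array(out)
    o=least_squares(res,[0,0,0,0,0],x_scale=[.01]*3+[.1]*2)
    print("ctr mm",(o.x[:3]*1000).round(1),"pitch,yaw deg",np.degrees(o.x[3:]).round(2),"res",o.fun.round(1))
E
python3 - <<'E'
from inhand import *
f=np.load("w16.npy",allow_pickle=True).item()
# sz=-1 is top (tool z down)
fitblk(f,[((1,-1,-1),(271,240.8)),((1,1,-1),(377.4,240.8)),((-1,-1,-1),(276.4,380.2)),((-1,1,-1),(371,380.2)),((1,-1,1),(278,228.6)),((1,1,1),(369,228.6))])
E
```

```text
ctr mm [-0.1 -0.8  3.7] pitch,yaw deg [-2.75 -0.  ] res [ 0.1  0.  -0.8  0.1  0.7  0.3 -0.6  0.4  0.1 -0.4  0.6 -0.3]
```

```bash
python3 -m creep '[{"rx":0,"ry":0.3,"rz":0,"tx":20,"ty":30,"tz":-9,"hand":0.4},{"rx":0,"ry":0.3,"rz":0,"tx":20,"ty":75,"tz":-9,"hand":0.4},{"rx":0,"ry":0.3,"rz":-0.5,"tx":19,"ty":120,"tz":-9,"hand":0.4},{"rx":0,"ry":0.3,"rz":-0.8,"tx":18.5,"ty":165,"tz":-9,"hand":0.4},{"rx":0,"ry":0.3,"rz":-1,"tx":18.5,"ty":210,"tz":-9,"hand":0.4},{"rx":0,"ry":0.3,"rz":-1.2,"tx":18.5,"ty":255,"tz":-9,"hand":0.4},{"rx":0,"ry":0.3,"rz":-1.2,"tx":18.5,"ty":300,"tz":-9,"hand":0.4},{"rx":0,"ry":0.3,"rz":-1.2,"tx":18.5,"ty":332,"tz":-9,"hand":0.4}]'
python3 -m creep '[{"rx":0,"ry":0,"rz":0,"tx":0,"ty":0,"tz":0,"hand":0.4},{"rx":0,"ry":0,"rz":0,"tx":0,"ty":0,"tz":0,"hand":0.4}]'
python3 - <<'E'
from h import *
S()
f=grab("wrist","w17");np.save("w17.npy",f,allow_pickle=True)
E
```

```text
clock: 19.65
position: [0.4563, 0.3823, 0.1541]
tool_rot: [3.141, -0.007, -2.946]
force: [1.0, 0.1, -0.3]
grip_width: 0.0436
clock: 19.85
position: [0.4572, 0.3798, 0.1538]
tool_rot: [-3.141, -0.007, -2.947]
force: [-0.5, -0.3, -0.8]
grip_width: 0.044
t 19.85 pos [0.4572 0.3798 0.1538] rpy [-179.94   -0.4  -168.85] F [-0.5 -0.3 -0.8] w 0.044 q [-0.21  0.72 -0.89  1.72  0.64  1.03  0.44]
```

View pics/w17.png

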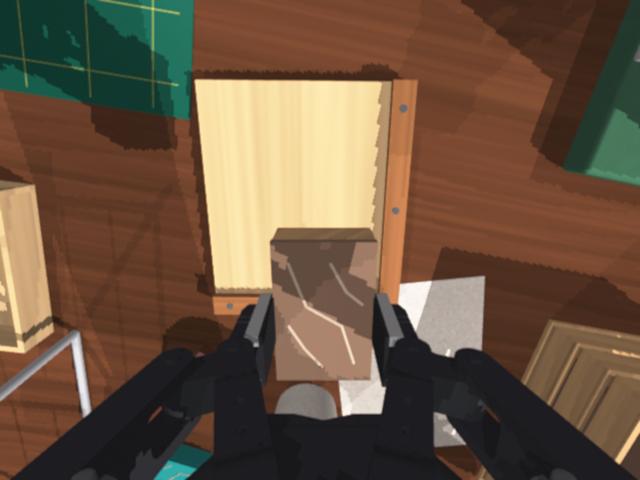

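```bash
python3 - <<'E'
from h import *
f=np.load("w17.npy",allow_pickle=True).item()
cv2.imwrite("pics/w17c.png",cv2.resize(f["pixels"][70:325,185:425],None,fx=3,fy=2.3,interpolation=2))
E
```

```text
(no output)
```

View pics/w17c.png

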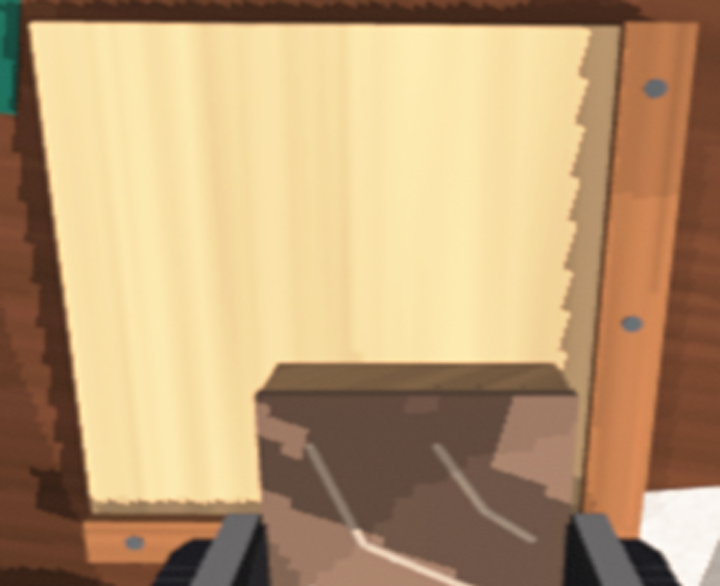

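```bash
python3 - <<'E'
from h import *
f=np.load("w17.npy",allow_pickle=True).item()
p=lambda u,v,z:onz(f,(185+u/3,70+v/2.3),z)[:2]
yaw=lambda d:np.degrees(np.arctan2(d[1],d[0]))
I=[p(625,25,.02),p(583,510,.02)];O=[p(697,25,.02),p(643,540,.02)];F=[p(85,521,.02),p(258,518,.02)];G=[p(90,562,.02),p(165,560,.02)];N=[p(30,22,.012),p(620,25,.012)];Rr=[p(30,22,.012),p(92,500,.012)]
for n,e in zip("I O F G N R".split(),[I,O,F,G,N,Rr]): print(n,np.round(e,4),round(yaw(e[1]-e[0]),2))
y=np.radians(11.1);ex=np.array([np.cos(y),np.sin(y)]);ey=np.array([-ex[1],ex[0]])
print("y coords: I",[e@ey for e in I],"O",[e@ey for e in O],"R",[e@ey for e in Rr])
print("x coords: F",[e@ex for e in F],"G",[e@ex for e in G],"N",[e@ex for e in N])
E
```

```text
I [[0.3338 0.4074]
 [0.5052 0.4398]] 10.69
O [[0.3303 0.425 ]
 [0.5145 0.4611]] 11.07
F [[0.5395 0.2922]
 [0.5279 0.3438]] 102.68
G [[0.5576 0.2955]
 [0.5522 0.3182]] 103.5
N [[0.3612 0.2588]
 [0.3328 0.4074]] 100.82
R [[0.3612 0.2588]
 [0.5342 0.2914]] 10.69
y coords: I [np.float64(0.3355444730917132), np.float64(0.3342942950533352)] O [np.float64(0.3534874753777101), np.float64(0.353396095805707)] R [np.float64(0.18438731180756643), np.float64(0.18311995128250022)]
x coords: F [np.float64(0.5856530889627684), np.float64(0.5841990462650865)] G [np.float64(0.6040912317376784), np.float64(0.6031145468643689)] N [np.float64(0.4042282956846795), np.float64(0.40497239316150946)]
```

```bash
cat > place.py <<'E'
from h import *
y=np.radians(11.1);ex=np.array([np.cos(y),np.sin(y)]);ey=np.array([-ex[1],ex[0]])
R1=R.from_euler("z",np.radians(-168.9))*R.from_euler("x",np.pi)*R.from_euler("y",np.radians(2.75))
def tcp(gx,gy,h,cx=.5857,cy=.3353,ctr=(-.0001,-.0008,.0037)):
    b=ex*(cx-.035-gx)+ey*(cy-.0225-gy)
    return np.r_[b,.0235+h]-R1.apply(ctr)
E
python3 - <<'E'
from place import *
st=S()
for g in [(.008,.006,.05),(.008,.006,.012),(.008,.006,.002)]: print(tcp(*g).round(4));rel(tcp(*g),R1,st)
E
```

```text
t 19.9 pos [0.4578 0.3788 0.1538] rpy [-179.92   -0.38 -168.93] F [ 0.2 -0.6 -0.3] w 0.0439 q [-0.2   0.72 -0.89  1.72  0.64  1.03  0.44]
[0.4734 0.4063 0.0772]
t [-21.1  24.1  76.4] r [-0.08  2.37 -0.03]
[0.4734 0.4063 0.0392]
t [-21.3  24.1 114.4] r [-0.08  2.37 -0.03]
[0.4734 0.4063 0.0292]
t [-21.4  24.2 124.4] r [-0.08  2.37 -0.03]
```

```bash
python3 -m creep '[{"rx":0,"ry":1.2,"rz":0,"tx":-21,"ty":24,"tz":40,"hand":0.4},{"rx":0,"ry":2.4,"rz":0,"tx":-21,"ty":24,"tz":76,"hand":0.4},{"rx":0,"ry":2.4,"rz":0,"tx":-21.3,"ty":24,"tz":105,"hand":0.4},{"rx":0,"ry":2.4,"rz":0,"tx":-21.3,"ty":24,"tz":114,"hand":0.4},{"rx":0,"ry":2.4,"rz":0,"tx":-21.3,"ty":24,"tz":114,"hand":0.4},{"rx":0,"ry":2.4,"rz":0,"tx":-21.3,"ty":24,"tz":114,"hand":0.4}]'
python3 - <<'E'
from place import *
st=S()
for g in [(.008,.006,.002),(.008,.006,0),(.008,.006,-.001)]: rel(tcp(*g),R1,st)
f=grab("wrist","w18");np.save("w18.npy",f,allow_pickle=True);g=grab("side");
a=cv2.resize(f["pixels"][60:420,230:430],None,fx=2,fy=1.6,interpolation=2)
b=cv2.resize(g["pixels"][140:236,220:320],None,fx=4,fy=6,interpolation=2)
cv2.imwrite("pics/w18c.png",np.hstack([a,b]))
E
```

```text
clock: 20.5
position: [0.4743, 0.407, 0.0416]
tool_rot: [3.141, -0.046, -2.949]
force: [-0.3, -0.4, -0.3]
grip_width: 0.0436
t 20.5 pos [0.4743 0.407  0.0416] rpy [ 179.99   -2.65 -168.98] F [-0.3 -0.4 -0.3] w 0.0436 q [-0.29  0.91 -0.8   1.66  0.74  0.94  0.4 ]
t [ 0.5 -0.5 12.5] r [ 0.02  0.1  -0.08]
t [ 0.4 -0.5 14.5] r [ 0.02  0.1  -0.08]
t [ 0.3 -0.5 15.5] r [ 0.02  0.1  -0.08]
```

View pics/w18c.png

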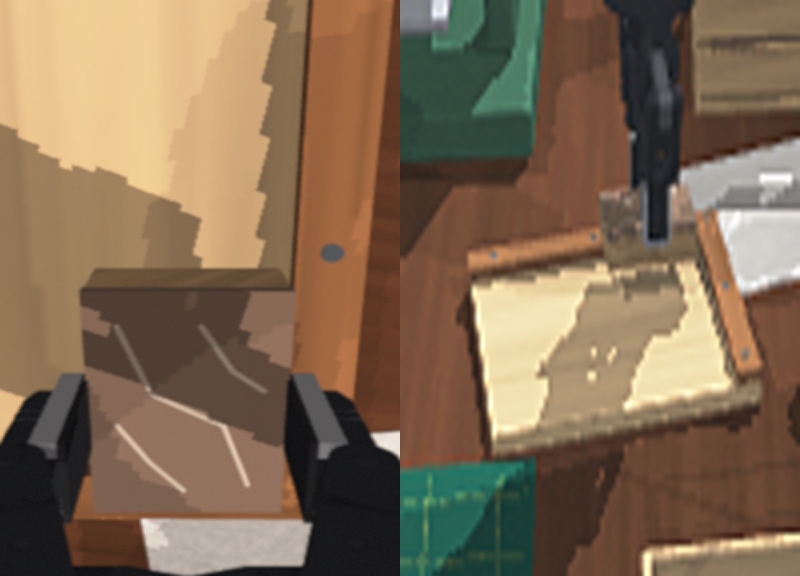

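```bash
python3 -m creep '[{"rx":0,"ry":0,"rz":0,"tx":0.5,"ty":-0.5,"tz":7,"hand":0.4},{"rx":0,"ry":0,"rz":0,"tx":0.5,"ty":-0.5,"tz":12.5,"hand":0.4},{"rx":0,"ry":0,"rz":0,"tx":0.5,"ty":-0.5,"tz":12.5,"hand":0.4},{"rx":0,"ry":0,"rz":0,"tx":0.5,"ty":-0.5,"tz":14,"hand":0.4},{"rx":0,"ry":0,"rz":0,"tx":0.5,"ty":-0.5,"tz":14,"hand":0.4}]'
python3 -m creep '[{"rx":0,"ry":0,"rz":0,"tx":0,"ty":0,"tz":1.5,"hand":0.4},{"rx":0,"ry":0,"rz":0,"tx":0,"ty":0,"tz":1.5,"hand":0.4}]'
```

```text
clock: 21.1
position: [0.4726, 0.4063, 0.0262]
tool_rot: [-3.141, -0.048, -2.948]
force: [-0.9, -0.8, 2.7]
grip_width: 0.0439
clock: 21.3
position: [0.4723, 0.4064, 0.0252]
tool_rot: [-3.141, -0.048, -2.948]
force: [-4.9, -3.3, 12.2]
grip_width: 0.0436
```

```bash
python3 -m creep '[{"rx":0,"ry":0,"rz":0,"tx":0,"ty":2,"tz":-1,"hand":0.4},{"rx":0,"ry":0,"rz":0,"tx":-3,"ty":4,"tz":-1,"hand":0.4},{"rx":0,"ry":0,"rz":0,"tx":-5,"ty":5,"tz":-1,"hand":0.4},{"rx":0,"ry":0,"rz":0,"tx":-5,"ty":5,"tz":-1,"hand":0.4}]'
python3 - <<'E'
from place import *
S()
f=grab("wrist","w19");g=grab("side");
a=cv2.resize(f["pixels"][60:420,230:430],None,fx=2,fy=1.6,interpolation=2)
b=cv2.resize(g["pixels"][140:236,220:320],None,fx=4,fy=6,interpolation=2)
cv2.imwrite("pics/w19c.png",np.hstack([a,b]))
E
```

```text
clock: 21.7
position: [0.4765, 0.4123, 0.0255]
tool_rot: [-3.141, -0.048, -2.948]
force: [-3.8, -1.8, 6.9]
grip_width: 0.0437
t 21.7 pos [0.4765 0.4123 0.0255] rpy [-179.96   -2.74 -168.93] F [-3.8 -1.8  6.9] w 0.0437 q [-0.31  0.94 -0.78  1.64  0.75  0.93  0.39]
```

View pics/w19c.png

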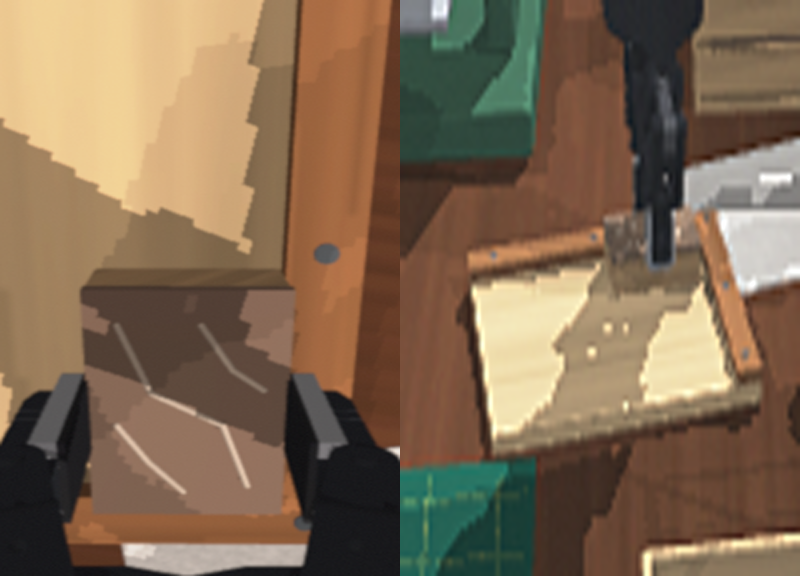

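```bash
python3 -m creep '[{"rx":0,"ry":0,"rz":0,"tx":-2,"ty":1,"tz":-0.4,"hand":0.4},{"rx":0,"ry":0,"rz":0,"tx":-3.5,"ty":1,"tz":-0.4,"hand":0.4},{"rx":0,"ry":0,"rz":0,"tx":-3.5,"ty":1,"tz":-0.4,"hand":0.4}]'
python3 -m creep '[{"rx":0,"ry":0,"rz":0,"tx":-1,"ty":1,"tz":0,"hand":0.4},{"rx":0,"ry":0,"rz":0,"tx":-1,"ty":1,"tz":0,"hand":0.4}]'
python3 - <<'E'
from place import *
s=S();F=s["force"][:2];print("Fx',Fy'",F@ex,F@ey)
E
```

```text
clock: 22.1
position: [0.479, 0.4129, 0.0256]
tool_rot: [-3.139, -0.05, -2.949]
force: [-8.8, -9.5, 12.3]
grip_width: 0.0442
clock: 22.3
position: [0.4793, 0.4131, 0.0254]
tool_rot: [-3.137, -0.051, -2.949]
force: [-13.3, -16.7, 18.1]
grip_width: 0.0441
t 22.3 pos [0.4793 0.4131 0.0254] rpy [-179.74   -2.92 -168.95] F [-13.3 -16.7  18.1] w 0.0441 q [-0.31  0.95 -0.78  1.63  0.75  0.94  0.4 ]
Fx',Fy' -16.286971690750033 -13.808669682223288
```

```bash
python3 -m creep '[{"rx":0,"ry":0,"rz":0,"tx":0,"ty":0,"tz":-0.5,"hand":0.1},{"rx":0,"ry":0,"rz":0,"tx":0,"ty":0,"tz":-0.5,"hand":-0.3},{"rx":0,"ry":0,"rz":0,"tx":0,"ty":0,"tz":-0.5,"hand":-0.3}]'
python3 -m creep '[{"rx":0,"ry":0,"rz":0,"tx":0,"ty":0,"tz":-30,"hand":-0.3},{"rx":0,"ry":0,"rz":0,"tx":0,"ty":0,"tz":-75,"hand":-0.3},{"rx":0,"ry":0,"rz":0,"tx":0,"ty":0,"tz":-115,"hand":-0.3},{"rx":0,"ry":0,"rz":0,"tx":0,"ty":0,"tz":-115,"hand":-0.3},{"rx":0,"ry":0,"rz":0,"tx":0,"ty":0,"tz":-115,"hand":-0.3}]'
python3 - <<'E'
from place import *
S()
f=grab("wrist","w20");np.save("w20.npy",f,allow_pickle=True)
cv2.imwrite("pics/w20c.png",cv2.resize(f["pixels"][120:340,270:430],None,fx=4.5,fy=2.7,interpolation=2))
E
```

```text
clock: 22.6
position: [0.4809, 0.4151, 0.026]
tool_rot: [-3.141, -0.047, -2.949]
force: [-0.1, -0.8, -0.6]
grip_width: 0.0555
clock: 23.1
position: [0.4865, 0.4163, 0.1416]
tool_rot: [3.141, -0.046, -2.949]
force: [0.4, -0.7, -0.4]
grip_width: 0.0552
t 23.1 pos [0.4865 0.4163 0.1416] rpy [ 179.99   -2.63 -168.95] F [ 0.4 -0.7 -0.4] w 0.0552 q [-0.26  0.81 -0.87  1.57  0.63  1.11  0.48]
```

View pics/w20c.png

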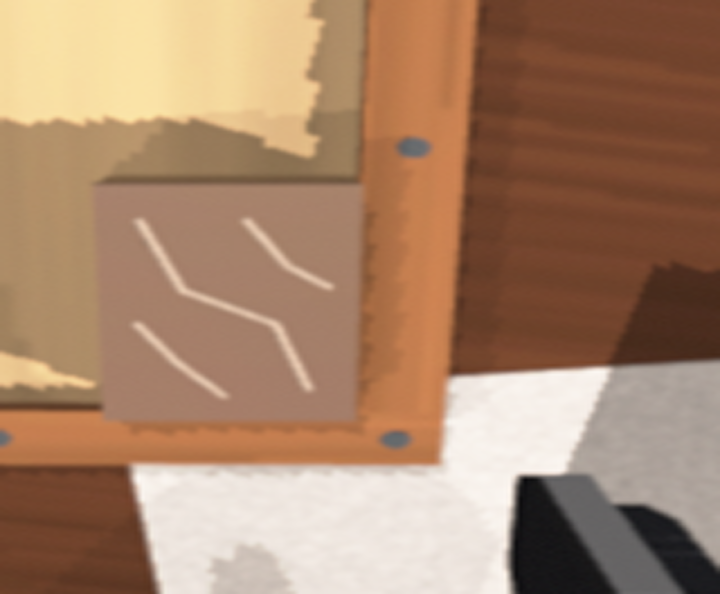

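View pics/w20.png

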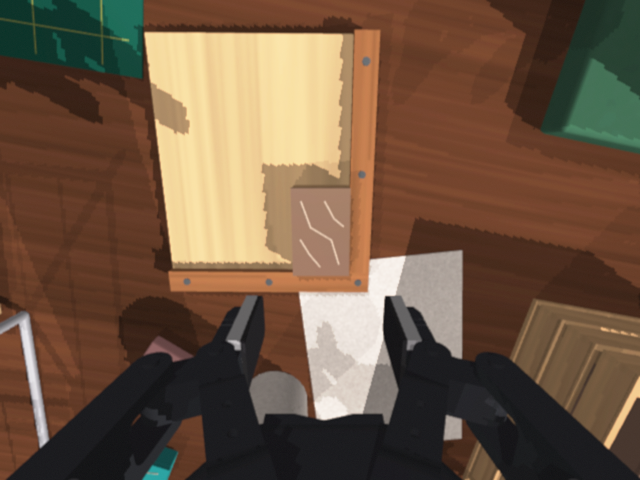

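```bash
python3 - <<'E'
from place import *
f=np.load("w20.npy",allow_pickle=True).item()
p=lambda u,v,z:onz(f,(270+u/4.5,120+v/2.7),z)[:2]
B=[p(95,184,.035),p(362,184,.035),p(357.5,419,.035),p(104,420,.035)]
print("blk x',y'",[(round(b@ex,4),round(b@ey,4)) for b in B])
print("left strip inner y'",p(368,20,.02)@ey,p(364,130,.02)@ey,"outer",p(478,20,.02)@ey,p(441,460,.02)@ey)
print("far strip inner x'",p(5,408,.02)@ex,p(95,407,.02)@ex,"outer",p(5,464,.02)@ex,p(440,464,.02)@ex)
E
```

```text
blk x',y' [(np.float64(0.5139), np.float64(0.2897)), (np.float64(0.514), np.float64(0.334)), (np.float64(0.5835), np.float64(0.3347)), (np.float64(0.5838), np.float64(0.2895))]
left strip inner y' 0.33522224716299887 0.33520719325371673 outer 0.3536461477799455 0.35219073891741254
far strip inner x' 0.5856907723766865 0.5853587129300636 outer 0.6047699237408317 0.6047762526789107
```

```bash
python3 - <<'E'
from place import *
st=S();r0=[np.pi,0,np.radians(-168.9)]
rel([.4217,.4007,.10],r0,st);rel([.4217,.4007,.024],r0,st)
E
```

```text
t 23.15 pos [0.4861 0.4159 0.1406] rpy [-179.96   -2.72 -168.95] F [-0.2 -0.6  0.1] w 0.0555 q [-0.26  0.81 -0.87  1.57  0.63  1.11  0.48]
t [64.1 -2.6 43.7] r [-0.04 -2.72 -0.05]
t [ 60.5  -2.5 119.6] r [-0.04 -2.72 -0.05]
```

```bash
python3 -m creep '[{"rx":0,"ry":-1.4,"rz":0,"tx":45,"ty":-2.6,"tz":0,"hand":1},{"rx":0,"ry":-2.7,"rz":0,"tx":64,"ty":-2.6,"tz":15,"hand":1},{"rx":0,"ry":-2.7,"rz":0,"tx":64,"ty":-2.6,"tz":43,"hand":1},{"rx":0,"ry":-2.7,"rz":0,"tx":62,"ty":-2.5,"tz":85,"hand":1},{"rx":0,"ry":-2.7,"rz":0,"tx":60.5,"ty":-2.5,"tz":119.5,"hand":1},{"rx":0,"ry":-2.7,"rz":0,"tx":60.5,"ty":-2.5,"tz":119.5,"hand":1}]' 40
python3 - <<'E'
from place import *
s=S();print("x'y'",s["position"][:2]@ex,s["position"][:2]@ey)
f=grab("wrist","w21")
E
```

```text
clock: 23.75
position: [0.4195, 0.3987, 0.0199]
tool_rot: [-3.137, -0.007, -2.948]
force: [-0.4, -0.2, 0.2]
grip_width: 0.0002
t 23.75 pos [0.4195 0.3987 0.0199] rpy [-179.76   -0.38 -168.89] F [-0.4 -0.2  0.2] w 0.0002 q [-0.35  0.87 -0.76  1.82  0.82  0.8   0.23]
x'y' 0.48837357738884934 0.31053497740924196
```

View pics/w21.png

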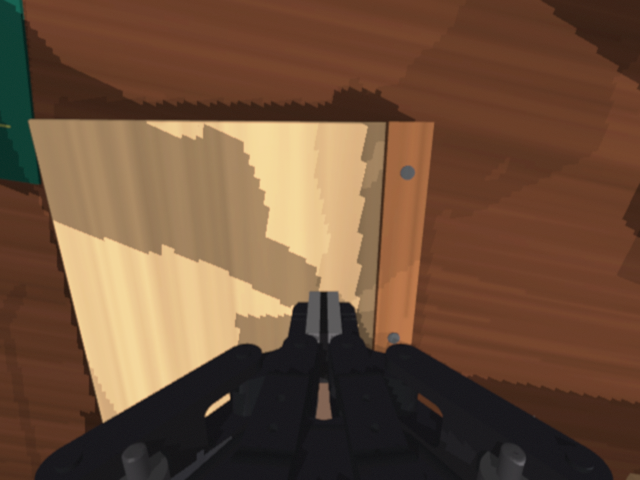

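```bash
python3 -m creep '[{"rx":0,"ry":0,"rz":0,"tx":-7,"ty":1,"tz":-1,"hand":1},{"rx":0,"ry":0,"rz":0,"tx":-13,"ty":1,"tz":-1,"hand":1},{"rx":0,"ry":0,"rz":0,"tx":-15,"ty":1,"tz":-1,"hand":1},{"rx":0,"ry":0,"rz":0,"tx":-15,"ty":1,"tz":-1,"hand":1}]'
python3 -m creep '[{"rx":0,"ry":0,"rz":0,"tx":-1.5,"ty":0,"tz":0,"hand":1},{"rx":0,"ry":0,"rz":0,"tx":-1.5,"ty":0,"tz":0,"hand":1}]'
```

```text
clock: 24.2
position: [0.4355, 0.4055, 0.0269]
tool_rot: [3.141, -0.001, -2.948]
force: [-12.0, -1.0, 7.5]
grip_width: -0.0004
clock: 24.4
position: [0.4356, 0.4056, 0.0269]
tool_rot: [3.141, -0.003, -2.947]
force: [-20.3, -3.6, 13.1]
grip_width: 0.0002
```

```bash
python3 -m creep '[{"rx":0,"ry":0,"rz":0,"tx":10,"ty":0,"tz":0,"hand":1},{"rx":0,"ry":0,"rz":0,"tx":12,"ty":0,"tz":-40,"hand":1},{"rx":0,"ry":0,"rz":0,"tx":12,"ty":-45,"tz":-60,"hand":1},{"rx":0,"ry":0,"rz":0,"tx":-20,"ty":-50,"tz":-60,"hand":1},{"rx":0,"ry":0,"rz":0,"tx":-48,"ty":-50,"tz":-60,"hand":1},{"rx":0,"ry":0,"rz":0,"tx":-48,"ty":-50,"tz":-60,"hand":1}]'
python3 - <<'E'
from place import *
st=S();r0=[np.pi,0,np.radians(-168.9)]
rel([.4897,.3646,.026],r0,st)
E
```

```text
clock: 25.0
position: [0.4986, 0.3646, 0.0867]
tool_rot: [3.141, 0.003, -2.953]
force: [-0.7, -0.8, 0.3]
grip_width: -0.0002
t 25.0 pos [0.4986 0.3646 0.0867] rpy [ 1.7998e+02  1.7000e-01 -1.6920e+02] F [-0.7 -0.8  0.3] w -0.0002 q [-0.2   0.82 -0.82  1.7   0.73  0.94  0.45]
t [ 8.9  1.6 60.7] r [ 0.02  0.17 -0.3 ]
```

```bash
python3 -m creep '[{"rx":0,"ry":0,"rz":0,"tx":9,"ty":1.5,"tz":30,"hand":1},{"rx":0,"ry":0,"rz":-0.3,"tx":9,"ty":1.5,"tz":60.5,"hand":1},{"rx":0,"ry":0,"rz":-0.3,"tx":9,"ty":1.5,"tz":60.5,"hand":1},{"rx":0,"ry":0,"rz":-0.3,"tx":9,"ty":6.5,"tz":60.5,"hand":1},{"rx":0,"ry":0,"rz":-0.3,"tx":9,"ty":11,"tz":60.5,"hand":1},{"rx":0,"ry":0,"rz":-0.3,"tx":9,"ty":11,"tz":60.5,"hand":1}]'
python3 - <<'E'
from place import *
s=S();print("x'y'",s["position"][:2]@ex,s["position"][:2]@ey)
E
```

```text
clock: 25.6
position: [0.4836, 0.3758, 0.0266]
tool_rot: [3.141, 0.001, -2.943]
force: [0.1, 0.2, -0.1]
grip_width: 0.0002
t 25.6 pos [0.4836 0.3758 0.0266] rpy [ 1.7994e+02  8.0000e-02 -1.6861e+02] F [ 0.1  0.2 -0.1] w 0.0002 q [-0.26  0.9  -0.77  1.74  0.8   0.85  0.37]
x'y' 0.5469089381308947 0.2756284610330949
```

```bash
python3 -m creep '[{"rx":0,"ry":0,"rz":0,"tx":0,"ty":1.5,"tz":0,"hand":1},{"rx":0,"ry":0,"rz":0,"tx":0,"ty":3,"tz":0,"hand":1},{"rx":0,"ry":0,"rz":0,"tx":0,"ty":3,"tz":0,"hand":1}]'
python3 -m creep '[{"rx":0,"ry":0,"rz":0,"tx":0,"ty":1,"tz":0,"hand":1},{"rx":0,"ry":0,"rz":0,"tx":0,"ty":1,"tz":0,"hand":1}]'
```

```text
clock: 25.9
position: [0.4829, 0.3773, 0.0252]
tool_rot: [-3.141, -0.0, -2.943]
force: [0.4, 0.4, 0.4]
grip_width: -0.0004
clock: 26.1
position: [0.4827, 0.3778, 0.025]
tool_rot: [-3.14, -0.0, -2.944]
force: [-0.5, -3.5, 2.2]
grip_width: -0.0001
```

```bash
python3 -m creep '[{"rx":0,"ry":0,"rz":0,"tx":0,"ty":1.2,"tz":0,"hand":1},{"rx":0,"ry":0,"rz":0,"tx":0,"ty":1.2,"tz":0,"hand":1},{"rx":0,"ry":0,"rz":0,"tx":0,"ty":1.2,"tz":0,"hand":1}]'; python3 -m creep '[{"rx":0,"ry":0,"rz":0,"tx":0,"ty":1,"tz":0,"hand":1},{"rx":0,"ry":0,"rz":0,"tx":0,"ty":1,"tz":0,"hand":1},{"rx":0,"ry":0,"rz":0,"tx":0,"ty":1,"tz":0,"hand":1}]'
```

```text
clock: 26.4
position: [0.4827, 0.3781, 0.0249]
tool_rot: [-3.139, -0.001, -2.944]
force: [0.3, -8.8, 6.4]
grip_width: -0.0002
clock: 26.7
position: [0.4826, 0.3783, 0.0248]
tool_rot: [-3.138, -0.001, -2.944]
force: [0.4, -12.1, 9.4]
grip_width: -0.0005
```

```bash
python3 -m creep '[{"rx":0,"ry":0,"rz":0,"tx":0,"ty":-6,"tz":0,"hand":1},{"rx":0,"ry":0,"rz":0,"tx":0,"ty":-12,"tz":-30,"hand":1},{"rx":0,"ry":0,"rz":0,"tx":0,"ty":-12,"tz":-80,"hand":1},{"rx":0,"ry":0,"rz":0,"tx":20,"ty":-12,"tz":-130,"hand":1},{"rx":0,"ry":0,"rz":0,"tx":40,"ty":-12,"tz":-170,"hand":1},{"rx":0,"ry":0,"rz":0,"tx":40,"ty":-12,"tz":-170,"hand":1},{"rx":0,"ry":0,"rz":0,"tx":40,"ty":-12,"tz":-170,"hand":1}]'
python3 - <<'E'
from place import *
S()
f=grab("wrist","w22");np.save("w22.npy",f,allow_pickle=True);grab("side","s22");grab("scene","c22")
cv2.imwrite("pics/w22c.png",cv2.resize(f["pixels"][60:300,200:480],None,fx=2.8,fy=2.5,interpolation=2))
E
```

```text
clock: 27.4
position: [0.4457, 0.3608, 0.1959]
tool_rot: [-3.141, 0.002, -2.943]
force: [-0.5, -1.1, -0.6]
grip_width: -0.0003
t 27.4 pos [0.4457 0.3608 0.1959] rpy [-1.7999e+02  1.0000e-01 -1.6864e+02] F [-0.5 -1.1 -0.6] w -0.0003 q [-0.15  0.64 -0.94  1.74  0.58  1.06  0.48]
```

View pics/w22c.png

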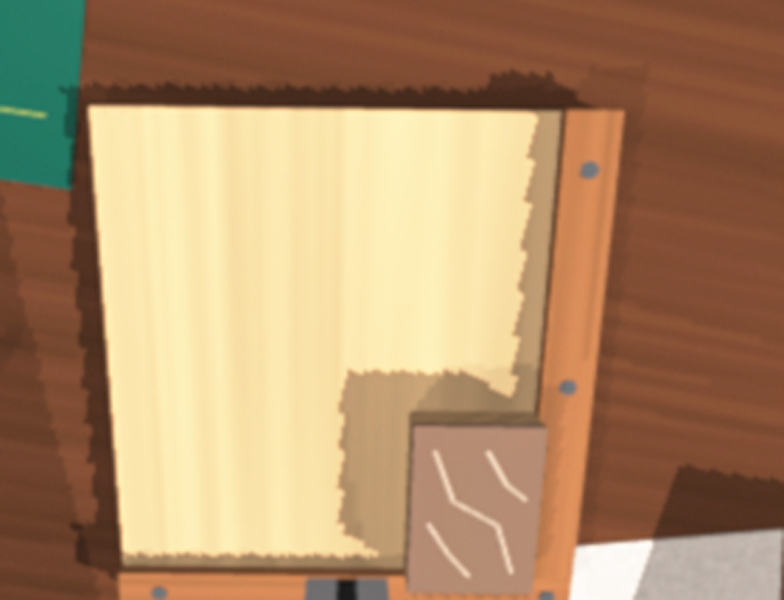

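View pics/s22.png

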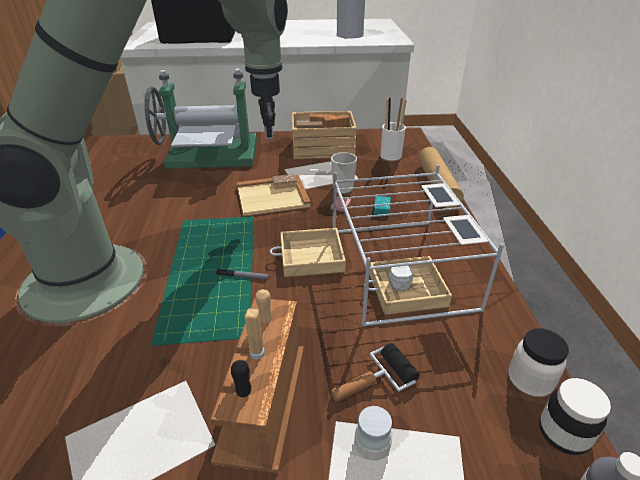

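View pics/c22.png

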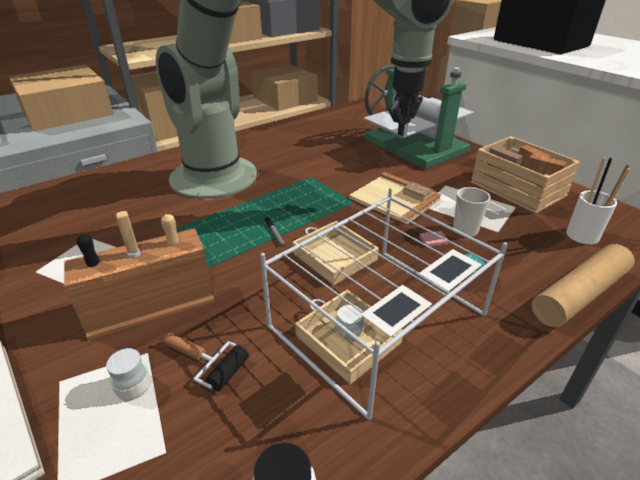

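```bash
python3 - <<'E'
from place import *
f=np.load("w22.npy",allow_pickle=True).item()
p=lambda u,v,z:onz(f,(200+u/2.8,60+v/2.5),z)[:2]
B=[p(412,427,.035),p(546,424,.035),p(534,596,.035),p(407,590,.035)]
print([(round(b@ex,4),round(b@ey,4)) for b in B],"strip y'",p(564,110,.02)@ey,p(545,380,.02)@ey)
print(bot.job_done())
E
```

```text
[(np.float64(0.5172), np.float64(0.2894)), (np.float64(0.5158), np.float64(0.3343)), (np.float64(0.588), np.float64(0.3352)), (np.float64(0.5855), np.float64(0.2895))] strip y' 0.3349067666625485 0.33597575652841105
the job is handed in; nothing more can be done
None
```

The job is done and handed in at about 27.5 s of the 72 s allowed; the hand-in reports no verdict.

- **Tray:** I took the hook from the middle slot, caught it in the loop of the left-hand tray (the one with the brown block) and drew that tray out about 200 mm. The back of the block ended about 60 mm in front of the rack's front bar. I unhooked without moving the tray and left it drawn out.
- **Hook:** It is back in the middle slot, seated on the board with a light contact of about 7 N. Pictures from two cameras showed it upright between the two cutters.
- **Block:** I set it on the carving board face up, with its long side along the left strip. I then nudged it with closed fingers against the far strip (20 N) and the left strip (12 N), and it did not move further.

**Last checks:**
- In the final wrist picture the block's edges lay within about 1 mm of the left strip. The far edge read up to about 2 mm past the far strip's face, which can only be picture error.
- Before the nudges the same kind of measurement had shown a 1.5 mm gap at the far strip.
- The block hung about 3° tilted in the grip, so I tilted the tool to set it down level.
- In the last pictures the other tray with the tin, the cutters, marker, brayer, jar, cup and rubber look as they did at the start. I compared them by eye and did not measure them.
- The arm was clear of everything at hand-in.

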